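# Put the check weights away with tongs

### The arm

A 6-joint arm with a two-finger parallel gripper is mounted at the origin on a cart in front of the work surface, level with it; the furniture and walls round the work are solid. World frame = base frame: x ahead of the robot, y to its left, z up, the work surface at z = 0. Lengths are in mm, angles in rad, forces in N, time in s.
With the tool pointing down it reaches from about 400 to 925 mm from the base axis. Payload 12.5 kg.
Tool frame: the origin (TCP) lies between the finger pads; the fingertips stand 11 mm ahead of it and the grasp point (between the pads) lies 8 mm behind it (env.tip_extent is the distance from the TCP to the fingertips, in mm); x points along the fingers, z is the direction in which the jaws open and shut, and the axes are right-handed (so a half turn about x gives the same grasp; the last joint's range is limited). The gripper opens to 95 mm and grips with 3 to 60 N. Pads are 20 mm wide; open, the fingers measure 119 mm over their backs; the gripper's body (75 mm by 180 mm) begins 59 mm behind the grasp point.
Start: joints at [-1.356, 0.491, 1.559, -0, 1.092, -0.106], TCP at [197.102, -593.127, 197.061] pointing down, gripper open.
Joint ranges: [-3.1, 3.1], [-0.84, 2.19], [0.05, 2.79], [-1.13, 4.28], [0.06, 2.93], [-2.69, 2.69]. Speed limits (rad/s): [2.22, 2.22, 2.79, 3.14, 3.14, 3.14].

### API

Orientations are given as [roll, pitch, yaw] about the fixed x, y, z axes, in that order (R = Rz(yaw) Ry(pitch) Rx(roll)).
In Python, from cell import status, imaging, env gives the robot as it stands. The module is installed in compiled form; this text tells all that it offers.
- The arm moves only by the tool apply_moves, never from a script. Its argument "increments" is a list of rows, each a list of 5 numbers: the closure, from 0 (fully open) to 1 (shut), then the shift along the tool's x, y, z in mm, then the turn about the tool's x in degrees. A call has 1 to 10 rows; each row shifts and turns the commanded pose from where the row before left it, along the tool's axes as they then stand; what a row does not reach is not made up. A row lasts 1/10 s, in which the tool goes at most 50 mm and 8.59 degrees, less where a joint would pass 70% of its speed; a pose out of reach is approached as far as the arm can. A call with a gripper value outside its range is refused whole. The fingers move at their own pace and stop on an object; the grip force is fixed at half the most. Time passes only in rows, so rows that do not move let the fingers close. It gives the time, the measured TCP pose, the force and the opening at its end, in the units of the state.
- status.state(): the state, without advancing time (a new reading comes with each control period).
- imaging.read_camera(name): name is "scene" or "top" or "wrist"; returns a dict with "pixels" (420x560x3 uint8, red, green, blue), "fovy" (degrees; the focal length in pixels is half the picture's height over the tangent of half this angle, whatever the lens; pixels are square), "cx", "cy" (the principal point, pixels), "R" (3x3) and "t" (3): a world point X has camera coordinates R X + t. Camera axes: x right, y down, z forward; pixel columns grow to the right and rows downward; lengths in mm; the calibration is good to about 2 mm. The wrist camera is an equidistant fisheye: a pixel r from the principal point sees the ray r / f radians off the axis. A picture is of the moment at which its call begins. There is no depth.
- env.job_done(): hands the job in, once; it reports no verdict.
The state is a dict: "t": time; "joints": joint angles; "qvel": joint speeds; "tau": joint torques, N m; "eef_pos": TCP position; "tcp_rot": TCP orientation; "ft_force": force on the tool from outside, world axes, zero at the start; "moment": the same for the moment, N m; "opening": opening from 0.0 (shut) to 1.0 (fully open).
Only numpy, scipy, OpenCV 4.12 (cv2) and the standard library are available. Lean on these libraries where they do the work, as an engineer would, in place of code of your own. Each camera call takes 0.05 s, during which the arm holds its last target. There are 200 camera calls.

### The job

The scale check is over: put the check weights on the rubber mat back in their wooden case. Slide the case's lid fully open, take the sprung tongs from their hanger and, handling the weights only with the tongs, stand them upright in the bays, one to a bay: 200 g weights in the wider bays, the smaller ones in the narrower bays. Then hang the tongs back on the hanger's bar, slide the lid fully shut past its catch, and leave the other things alone.

Things in the scene. Friction and masses are not known exactly. Their poses are not given: they have to be found in the camera images.
- case: Wooden weight case, fixed, 160 x 110 mm, 66 mm high, with a slide-top lid. Origin: centre of its underside; z up; +x is the lid's opening direction. Side walls 10 mm, closed (-x) end wall 8 mm, solid for 28 mm at the mouth (+x) end; dividers 4 mm thick, 48 mm high. Four bays 60 mm long along x: two 46 mm wide on the -y side, two 40 mm wide on the +y side.
- big_bay_a (a point): Centre of the blue felt floor of the wider bay (60 x 46 mm) at the closed end, 6 mm above the worktop; axes as the case's.
- big_bay_b (a point): Centre of the blue felt floor of the wider bay (60 x 46 mm) at the mouth end, 6 mm above the worktop; axes as the case's.
- small_bay_a (a point): Centre of the blue felt floor of the narrower bay (60 x 40 mm) at the closed end, 6 mm above the worktop; axes as the case's.
- small_bay_b (a point): Centre of the blue felt floor of the narrower bay (60 x 40 mm) at the mouth end, 6 mm above the worktop; axes as the case's.
- lid (a joint): Position of the captive lid in its grooves (m): 0 shut (as it starts), 0.130 open at its stop, 122 mm of it beyond the mouth, 56 mm above the worktop, all bays clear. A sprung brass catch bar at the mouth holds it shut: the first 5 mm of opening take about 10 N and the last 8 mm of closing about 6 N (it snaps home over the last 3 mm), the rest about 3 N.
- lid_pull (a point): Centre of the dark wooden pull batten on the lid, near the mouth end: 12 mm thick along the slide (x), 56 mm long across it (y), standing 20 mm above the lid's top face (61 to 81 mm above the worktop). Axes as the case's.
- hanger: Tongs hanger, fixed: grey base plate 130 x 80 x 8 mm, a steel post at x = +55 mm and from it, towards -x, a level round bar 8 mm thick, its top 144.5 mm above the worktop, ending in a black ball 12 mm thick at x = -33 mm. The bar lies along x over y = 0. Origin: on the worktop under the bar, z up.
- hang_point (a point): Point on top of the hanger's bar, at x = -8 mm, where the tongs are hung (usable from x = -20 to +35 mm); axes as the hanger's. Tongs hung there have their jaws' bottoms 12 mm above the worktop.
- tongs: Sprung steel tongs, 90 g, hanging by their bow on the hanger's bar, a leg each side of it. Origin: midway between the bottoms of the jaws; z up to the bow (outer top at 135 mm, inside 132.5 mm high and 16 mm wide); legs apart along y; 18 mm wide along x. Squeezing the legs closes the jaws; they spring open. They lift off straight up (the jaws must pass over the bar).
- tongs_grip (a point): Point midway between the ribbed black finger pads of the tongs, 90 mm above the jaws' bottoms, 45 mm below the bow's top. Pads 18 mm wide (x), 32 mm tall, 46 mm over their outer faces when free, 36 mm when the jaws are shut; they push back with about 6 N at 46 mm, 17 N at 36 mm. Each mm less over the pads narrows the jaws' gap by about 3 mm. Axes as the tongs'.
- tongs_jaws (a point): Point midway between the two vee-shaped black rubber jaws (15 mm tall, 15 mm wide along x), 8.5 mm above their bottoms; axes as the tongs'. Free, they take a weight up to 36 mm across and measure 52 mm over their outsides along y. The vees centre a round weight along x. A firm squeeze (40 N) of the finger pads holds a weight well.
- mat: Grey-green rubber mat, fixed, 190 x 190 x 2 mm, on which the weights stand. Origin: centre of its underside.
- w200_a_mid (a point): Brass check weight of 200 g, a round body 30 mm across with a knob on top, 40 mm high; the point is on its axis, 20 mm above its underside; z up. May be absent. Grip it with the tongs round the lower half of its body.
- w200_a: The same 200 g weight; origin at the centre of its underside.
- w200_b_mid (a point): Brass check weight of 200 g, a round body 30 mm across with a knob on top, 40 mm high; the point is on its axis, 20 mm above its underside; z up. May be absent. Grip it with the tongs round the lower half of its body.
- w200_b: The same 200 g weight; origin at the centre of its underside.
- w100_mid (a point): Brass check weight of 100 g, a round body 24 mm across with a knob on top, 32 mm high; the point is on its axis, 16 mm above its underside; z up. May be absent. Grip it with the tongs round the lower half of its body.
- w100: The same 100 g weight; origin at the centre of its underside.
- w50_mid (a point): Brass check weight of 50 g, a round body 19 mm across with a knob on top, 26 mm high; the point is on its axis, 13 mm above its underside; z up. May be absent. Grip it with the tongs round the lower half of its body.
- w50: The same 50 g weight; origin at the centre of its underside.
- tape_1: Grey roll of tape lying flat, 103 mm across, 48 mm high; a bystander. Origin: centre of its underside.
- stamp: Rubber stamp with a black knob, 30 x 52 mm, 78 mm high; a bystander. Origin: centre of its underside.
- pen: Black pen, 145 mm long; a bystander. Origin: centre of its underside.
Things that resemble listed ones, but are neither listed nor needed, are in the scene too. What is shaped like the hanger but red is not meant.

How it is judged (in metres and radians):
On the way, in this order (a step that is already met when the one before it is completed fails the run):
1. the lid is slid fully open (value of joint lid above 0.122 m), for 0.2 s.
2. every weight that is present stands upright in a bay of its size, one to a bay (y of w200_a_mid in the frame of case between -0.045 and 0.001 m and z of w200_a_mid in the frame of case between 0.022 and 0.03 m and angle between each of w200_a_mid, w200_b_mid, w100_mid, w50_mid's own z axis and vertical below 0.12 rad and y of w200_b_mid in the frame of case between -0.045 and 0.001 m and z of w200_b_mid in the frame of case between 0.022 and 0.03 m and y of w100_mid in the frame of case between 0.005 and 0.045 m and z of w100_mid in the frame of case between 0.018 and 0.026 m and y of w50_mid in the frame of case between 0.005 and 0.045 m and z of w50_mid in the frame of case between 0.015 and 0.023 m and ((x of w200_a_mid in the frame of case between -0.072 and -0.012 m and x of w200_b_mid in the frame of case between -0.008 and 0.052 m) or (x of w200_a_mid in the frame of case between -0.008 and 0.052 m and x of w200_b_mid in the frame of case between -0.072 and -0.012 m)) and ((x of w100_mid in the frame of case between -0.072 and -0.012 m and x of w50_mid in the frame of case between -0.008 and 0.052 m) or (x of w100_mid in the frame of case between -0.008 and 0.052 m and x of w50_mid in the frame of case between -0.072 and -0.012 m)) and linear speed of each of w200_a, w200_b, w100, w50 below 0.02 m/s), for 0.2 s.
At the end, for the whole second after the job is handed in: Every weight present stands upright (within 7 degrees) on the floor of a bay, one to a bay: 200 g weights in the 46 mm bays, 100 g and 50 g weights in the 40 mm bays. The tongs hang on the hanger's bar, upright within 8 degrees and at rest; the lid is shut past its catch (less than 4 mm open) (all of step 2 and x of tongs_grip in the frame of hanger between -0.03 and 0.042 m and y of tongs_grip in the frame of hanger between -0.015 and 0.015 m and z of tongs_grip in the frame of hanger between 0.095 and 0.109 m and angle between tongs_grip's own z axis and vertical below 0.15 rad and linear speed of tongs below 0.03 m/s and value of joint lid below 0.004 m); the robot touches nothing.
It fails at once if the robot's fingers or arm touch a weight (only the tongs may) (contact force between any of the fingers, the arm and w200_a above 0.5 N or contact force between any of the fingers, the arm and w200_b above 0.5 N or contact force between any of the fingers, the arm and w100 above 0.5 N or contact force between any of the fingers, the arm and w50 above 0.5 N).
It fails at once if a bystander (tape roll, rubber stamp, pen) is shifted by more than 2 cm (distance of any of tape_1, stamp, pen from where it was at the start of the episode above 0.02 m).
Of w200_a, w200_b, w100, w50 only 3 to 4 are there at a start; the rules pass over those that are not, and their reading is None.
At some moment in a run one of w200_a, w200_b, w100 may be knocked a few centimetres aside while the robot is not near it.
It also fails if it takes over 192 s, if anything falls off the work surface, if the arm or the gripper's body presses on something with over 40 N, if the wrist force passes 120 N, or if a joint passes its speed limit or range.

## Working session

There is one attempt and no reset: what is moved stays moved. The work goes in short steps, Python scripts to look and compute and a tool call to move; the robot and the scene stay as the last step left them, time stands still between calls to the robot, and variables do not carry over. Pictures are saved under pics/ and viewed, about 12 in all and at most 16, crops included, and the job is handed in when it is done.

Besides the shell and the picture viewer there is one more tool, called by a JSON object that holds its "fn" and its "kwargs". apply_moves: Moves the arm, as the interface text tells. Its arguments: {"type":"object","properties":{"increments":{"type":"array"}},"required":["increments"]}

```bash
mkdir -p pics
cat > h.py <<'E'
import numpy as np, cv2
from cell import status, imaging, env
def shot(n,f=None):
    c=imaging.read_camera(n)
    if f: cv2.imwrite('pics/'+f,c['pixels'][:,:,::-1])
    return c
def ray(c,u,v):
    f=210/np.tan(np.radians(c['fovy'])/2) if 'fe' not in c else c['f']
    d=np.array([(u-c['cx'])/f,(v-c['cy'])/f,1.0])
    if c.get('fe'):
        a=np.array([u-c['cx'],v-c['cy']]);r=np.hypot(*a);th=r/f
        d=np.r_[a/max(r,1e-9)*np.sin(th),np.cos(th)]
    R=np.array(c['R']);t=np.array(c['t'])
    return -R.T@t, R.T@d
def onz(c,u,v,z):
    o,d=ray(c,u,v); return o+d*(z-o[2])/d[2]
def wrist(f=None):
    c=shot('wrist',f); c['fe']=1; c['f']=210/np.tan(np.radians(c['fovy'])/2); return c
def proj(c,X):
    p=np.array(c['R'])@np.array(X,float)+np.array(c['t'])
    f=210/np.tan(np.radians(c['fovy'])/2)
    if c.get('fe'):
        r=np.hypot(p[0],p[1]);th=np.arctan2(r,p[2]);return c['cx']+f*th*p[0]/r,c['cy']+f*th*p[1]/r
    return c['cx']+f*p[0]/p[2],c['cy']+f*p[1]/p[2]
E
python3 - <<'E'
from h import *
import pickle
a=shot('top','top0.png');b=shot('scene','scene0.png')
pickle.dump((a,b),open('c0.pkl','wb'))
for c in(a,b):print(c['fovy'],c['cx'],c['cy'],-np.array(c['R']).T@np.array(c['t']),np.round(c['R'],3).tolist())
print(status.state())
cv2.imwrite('pics/both0.png',np.vstack([a['pixels'],b['pixels']])[:,:,::-1]) if 0 else None
E
```

```text
44.60004847169304 273.78796239905796 203.4510765305078 [ 394.61943998 -107.19907626 1557.55942019] [[-0.022, -1.0, -0.011], [-0.991, 0.023, -0.132], [0.132, 0.008, -0.991]]
57.337262794049465 282.6938896658499 208.878132748674 [261.04788173 566.51034988 729.17170363] [[-0.891, -0.454, -0.01], [-0.278, 0.563, -0.778], [0.359, -0.691, -0.628]]
{'t': 0.1, 'joints': array([-1.35560181e+00,  4.91491588e-01,  1.55940957e+00, -2.89674083e-05,
        1.09171339e+00, -1.05589939e-01]), 'qvel': array([ 0.00060322, -0.00015746, -0.0011746 , -0.00048302, -0.00139594,
       -0.00056927]), 'tau': array([ 4.45865429e-03, -6.13624048e+01, -2.58605647e+01,  6.94549992e-02,
        4.70354548e-02, -6.52829863e-05]), 'eef_pos': array([ 197.03667884, -592.86760958,  196.51772267]), 'tcp_rot': array([3.06113933, 1.5697741 , 1.81114083]), 'ft_force': array([-0.13973061,  0.70817524, -0.18450224]), 'moment': array([0.00793156, 0.02092746, 0.01773297]), 'opening': 0.9987196276945773}
```

View pics/top0.png

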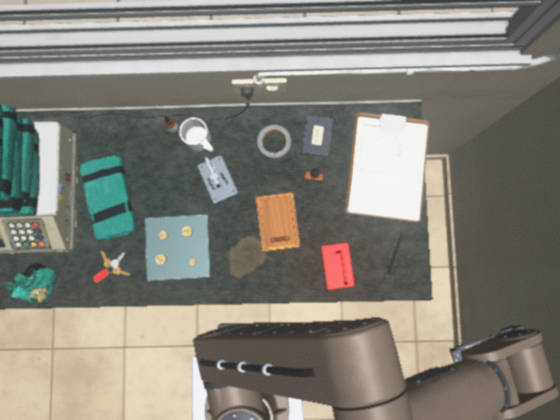

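View pics/scene0.png

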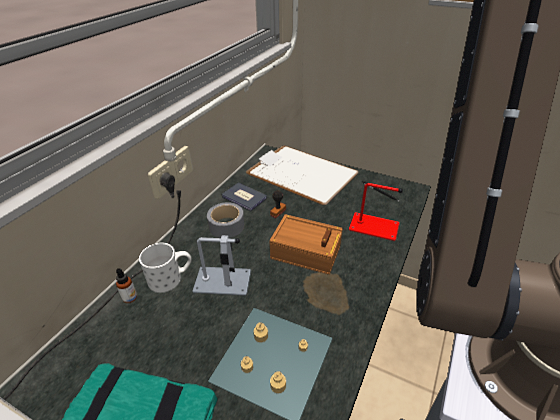

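Run:
```python
from h import *
import pickle
a,b=pickle.load(open('c0.pkl','rb'))
im=a['pixels'];hsv=cv2.cvtColor(im,cv2.COLOR_RGB2HSV)
for p in[(247,160),(225,203),(190,222),(210,270),(185,206),(260,162),(263,160)]:print(p,im[p],hsv[p])
A=cv2.resize(im[145:285,140:305][:,:,::-1],None,fx=3.4,fy=3.4,interpolation=cv2.INTER_CUBIC)
bb=b['pixels'][190:410,180:370][:,:,::-1]
B=cv2.resize(bb,None,fx=476/220,fy=476/220,interpolation=cv2.INTER_CUBIC)
A=A[:476];B=B[:476]
cv2.imwrite('pics/crop1.png',np.hstack([A,B])[:, :]);print(A.shape,B.shape)
```

```text
(247, 160) [141 168 171] [ 93  45 171]
(225, 203) [153 180 185] [ 95  44 185]
(190, 222) [168 178 190] [106  30 190]
(210, 270) [211 146  96] [ 13 139 211]
(185, 206) [136 147 152] [ 99  27 152]
(260, 162) [218 196 140] [ 22  91 218]
(263, 160) [221 200 152] [ 21  80 221]
(476, 561, 3) (476, 411, 3)
```

Run:
```python
from h import *
import pickle
a,b=pickle.load(open('c0.pkl','rb'))
im=a['pixels'];hsv=cv2.cvtColor(im,cv2.COLOR_RGB2HSV).astype(int)
h,s,v=hsv[...,0],hsv[...,1],hsv[...,2]
def big(m,roi):
    M=np.zeros(m.shape,np.uint8);x0,y0,x1,y1=roi;M[y0:y1,x0:x1]=m[y0:y1,x0:x1]
    M=cv2.morphologyEx(M,cv2.MORPH_CLOSE,np.ones((5,5)))
    cs,_=cv2.findContours(M,0,1);return max(cs,key=cv2.contourArea)
def rect(c,z):
    r=cv2.minAreaRect(c);P=cv2.boxPoints(r)
    W=np.array([onz(a,u,w,z) for u,w in P]);e=W[1]-W[0];g=W[2]-W[1]
    print(np.round(r[0],1),'ctr',np.round(W.mean(0),1),'len',round(np.linalg.norm(e)),round(np.linalg.norm(g)),'ang',np.degrees(np.arctan2(e[1],e[0])).round(1),np.degrees(np.arctan2(g[1],g[0])).round(1))
rect(big((s>35)&(h>85)&(h<105)&(v>120),(140,205,215,285)),2)
rect(big((s<35)&(v>120)|((h>100)&(h<115)&(v>130)),(195,150,240,205)),8)
rect(big((h<20)&(s>100)&(v>80),(250,190,305,255)),66)
m=((h>12)&(h<30)&(s>70)&(v>150)).astype(np.uint8);m[:, :150]=0;m[:205]=0;m[285:]=0;m[:,207:]=0
n,l,st,ce=cv2.connectedComponentsWithStats(m)
for i in range(1,n):
    if st[i,4]>10:print(st[i],ce[i].round(1),onz(a,*ce[i],22).round(1))
A=im[145:285,140:305][:,:,::-1]
cv2.imwrite('pics/crop1.png',cv2.resize(A,None,fx=4.2,fy=4.2,interpolation=cv2.INTER_CUBIC))
```

```text
[176.9 247.1] ctr [476.1 203.    2. ] len 194 193 ang -88.6 -177.5
[216.4 177.2] ctr [687.4  80.9   8. ] len 84 145 ang -66.6 -156.9
[277.4 221.7] ctr [ 540.1 -104.1   66. ] len 114 164 ang -84.1 -174.5
[183 227   9   9  59] [187.1 231.2] [521.4 168.4  22. ]
[160 232   7   7  39] [162.9 234.9] [511.9 241.3  22. ]
[157 255   9   9  65] [161.  258.7] [440.6 246.6  22. ]
[190 259   5   5  19] [192.2 261.4] [430.7 153.   22. ]
```

View pics/crop1.png

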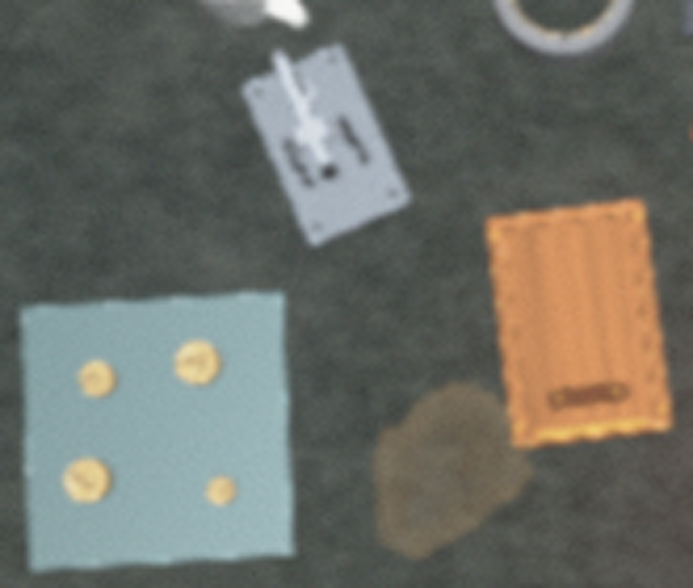

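```bash
cat >> h.py <<'E'
from scipy.spatial.transform import Rotation as Ro
def pose():
    s=status.state();R=Ro.from_euler('xyz',s['tcp_rot']).as_matrix();return np.array(s['eef_pos']),R,s
def goto(X,ang=None):
    "shift in tool axes (as they stand) and turn (deg) so tool z heads along ang or ang+180"
    p,R,s=pose();d=R.T@(np.array(X,float)-p)
    h=np.degrees(np.arctan2(R[1,2],R[0,2]));out='shift '+str(d.round(1))+' zhead %.1f'%h
    if ang is not None:
        e=(h-ang+90)%180-90   # turn about tool x(down) by +e lowers heading by e
        out+=' turn %.1f (alt %.1f)'%(e,e-180*np.sign(e))
    print(p.round(1),out,'j6 %.2f'%s['joints'][5],'F',np.round(s['ft_force'],1),'op %.3f'%s['opening'],'t %.1f'%s['t'])
E
python3 - <<'E'
from h import *
import pickle
a,b=pickle.load(open('c0.pkl','rb'))
im=a['pixels'];hsv=cv2.cvtColor(im,cv2.COLOR_RGB2HSV).astype(int)
h,s,v=hsv[...,0],hsv[...,1],hsv[...,2]
print(v[232:246,265:297:2])
m=np.zeros(v.shape,np.uint8);m[233:246,266:296]=(v[233:246,266:296]<150)
n,l,st,ce=cv2.connectedComponentsWithStats(m);i=1+np.argmax(st[1:,4]);print(st[i],ce[i],onz(a,*ce[i],81).round(1))
C=np.array([540.1,-104.1]);ang=np.radians(-174.5);ex=np.array([np.cos(ang),np.sin(ang)])
P=onz(a,*ce[i],81)[:2];print('pull case',(P-C)@ex,(P-C)@[-ex[1],ex[0]])
print('ball',onz(a,218.1,186,140.5),'postend',onz(a,206.5,158,140.5),'tongs',onz(a,140+312/4.2,145+130/4.2,147))
goto([*(P-ex*72),150],-174.5)
E
```

```text
[[199 202 197 207 209 214 214 213 216 210 208 217 212 213 211 204]
 [197 200 198 203 209 214 215 213 218 210 203 218 213 213 208 198]
 [197 200 199 206 208 213 216 213 216 210 204 217 214 212 207 194]
 [194 199 199 205 209 212 216 210 207 200 192 203 205 212 207 197]
 [192 198 201 200 200 196 201 191 176 163 166 172 193 211 212 208]
 [194 198 196 190 180 163 169 158 144 142 153 162 174 208 214 215]
 [190 197 196 167 158 143 142 138 139 136 152 164 167 205 214 214]
 [189 195 191 153 163 138 135 137 141 135 139 157 177 208 214 210]
 [187 196 192 151 160 141 138 144 150 158 155 171 201 207 214 203]
 [188 193 192 157 156 157 159 166 182 197 192 200 214 209 214 198]
 [189 189 199 173 175 191 201 202 202 216 207 212 218 209 215 200]
 [196 188 200 192 201 207 216 215 211 217 209 213 217 211 214 201]
 [202 188 200 200 208 210 216 213 211 215 214 219 220 219 221 212]
 [206 189 202 205 210 213 215 215 219 221 221 226 230 225 226 221]]
[274 237  12   4  33] [279.15151515 238.60606061] [ 489.  -108.1   81. ]
pull case 51.21106455154119 -0.942273965606542
ball [636.73654131  59.94722905 140.5       ] postend [717.821713    92.21306051 140.5       ] tongs [664.42479365  69.67220493 147.        ]
[ 197.  -592.9  196.5] shift [  46.9  500.2 -351.9] zhead -71.6 turn -77.1 (alt 102.9) j6 -0.11 F [-0.1  0.7 -0.2] op 0.999 t 0.1
```

{"fn": "apply_moves", "kwargs": {"increments": [[0,-40,0,0,0],[0,0,40,-28,0],[0,0,40,-28,0],[0,0,40,-28,0],[0,0,40,-28,0],[0,0,40,-28,0],[0,0,40,-28,0],[0,0,40,-28,0],[0,0,40,-28,0],[0,0,40,-28,0]]}}

```text
t: 1.1
eef_pos: [460.1, -238.6, 237.0]
tcp_rot: [-1.971, 1.571, 3.062]
ft_force: [0.1, -0.8, 0.6]
opening: 0.997
```

{"fn": "apply_moves", "kwargs": {"increments": [[0,0,40,-28,-8],[0,0,40,-28,-8],[0,0,40,-28,-8],[0,0,0,0,-8],[0,0,0,0,-8],[0,0,0,0,-8],[0,0,0,0,-8],[0,0,0,0,-8],[0,0,0,0,-8],[0,0,0,0,-5]]}}

```text
t: 2.1
eef_pos: [528.8, -112.7, 236.7]
tcp_rot: [2.875, 1.57, 2.975]
ft_force: [0.4, 0.1, 0.3]
opening: 0.998
```

Run:
```python
from h import *
goto([560.6,-101.2,150],-174.5)
```

```text
[ 528.8 -112.7  236.7] shift [86.7  8.2 32.8] zhead 5.7 turn 0.2 (alt -179.8) j6 -0.43 F [0.4 0.1 0.3] op 0.998 t 2.1
```

Run:
```python
from h import *
import pickle
c=wrist('w1.png');pickle.dump(c,open('w1.pkl','wb'));print(c['fovy'],c['f'],c['cx'],c['cy'])
print('pull',proj(c,[489,-108,81]))
```

```text
65.70646984690485 325.19226210127806 284.8896356202642 206.4538675635401
pull (np.float64(248.17850428405916), np.float64(180.9852210920775))
```

View pics/w1.png

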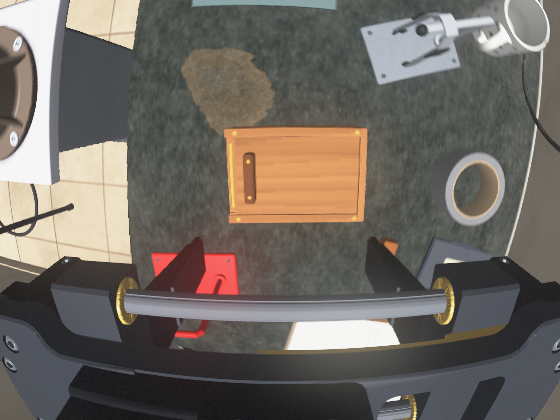

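Run:
```python
from h import *
import pickle
c=pickle.load(open('w1.pkl','rb'))
q=[(226.5,128),(366.5,128),(364,221.5),(229,222.5)]
W=np.array([onz(c,*p,66) for p in q]);print(W.round(1),W.mean(0).round(1))
for i in range(4):
    d=W[(i+1)%4]-W[i];print(np.linalg.norm(d).round(1),np.degrees(np.arctan2(d[1],d[0])).round(1))
print('pull',onz(c,249.5,177,81).round(1))
goto([561,-101,79],-174.5)
```

```text
[[ 458.7  -53.6   66. ]
 [ 613.3  -37.2   66. ]
 [ 627.4 -146.2   66. ]
 [ 468.3 -163.3   66. ]] [ 541.9 -100.    66. ]
155.5 6.1
109.9 -82.7
160.0 -173.9
110.1 95.0
pull [ 490.1 -103.5   81. ]
[ 528.8 -112.7  236.7] shift [157.7   8.3  33.3] zhead 5.9 turn 0.4 (alt -179.6) j6 -0.43 F [-0.5 -0.6  0. ] op 1.001 t 2.1
```

{"fn": "apply_moves", "kwargs": {"increments": [[0,20,9,33,0],[0,40,0,0,0],[0,40,0,0,0],[0,40,0,0,0],[0,17,0,0,0],[0,0,0,-4,0],[0,0,0,-6,0],[0,0,0,-6,0],[0,0,0,-6,0],[0,0,0,0,0]]}}

```text
t: 3.15
eef_pos: [538.6, -102.9, 81.0]
tcp_rot: [-0.501, 1.57, -0.408]
ft_force: [0.2, 0.1, 0.5]
opening: 0.998
```

{"fn": "apply_moves", "kwargs": {"increments": [[0,2,0,-6,0],[0,0,0,-8,0],[0,0,0,-8,0],[0,0,0,-8,0],[0,0,0,0,0]]}}

```text
t: 3.65
eef_pos: [508.1, -105.6, 78.1]
tcp_rot: [2.9, 1.57, 2.994]
ft_force: [1.0, 0.2, -0.5]
opening: 1.0
```

Run:
```python
from h import *
c=wrist('w2.png')
goto([561,-101,79],5.7)
```

```text
[ 508.9 -105.7   78.2] shift [-0.8 -0.2 52.3] zhead 5.4 turn -0.3 (alt 179.7) j6 -0.43 F [ 0.5  0.  -0.1] op 0.998 t 3.7
```

View pics/w2.png

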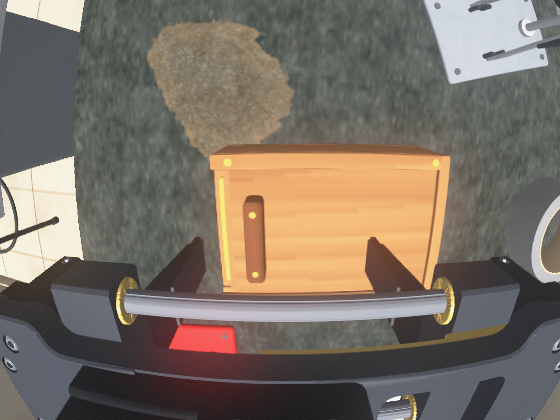

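Run:
```python
from h import *
c=wrist()
p,R,s=pose()
for d in(-47.5,47.5):
    print('tip',proj(c,p+R@[11,0,d]),'tcp-8',proj(c,p+R@[-8,0,d]),(p+R@[11,0,d]).round(1), 'pads+-',proj(c,p+R@[11,10,d]),proj(c,p+R@[11,-10,d]))
print('pull from img',onz(c,254,241,81).round(1),'cornerA',onz(c,209,154,66),onz(c,449,157,66))
print('cam',-np.array(c['R']).T@np.array(c['t']))
```

```text
tip (np.float64(213.5386886308956), np.float64(238.67789246225826)) tcp-8 (np.float64(207.32100574937311), np.float64(250.18077665612472)) [ 462.  -110.1   67.2] pads+- (np.float64(212.46189664474852), np.float64(224.63036846190028)) (np.float64(214.66666714370842), np.float64(252.25665225449478))
tip (np.float64(355.38346382424896), np.float64(238.79230902500296)) tcp-8 (np.float64(361.4989186159623), np.float64(250.31384196269613)) [ 556.6 -101.3   67.2] pads+- (np.float64(356.4649574867826), np.float64(224.73894932627837)) (np.float64(354.25188678136897), np.float64(252.37609773804223))
pull from img [ 490.2 -103.1   81. ] cornerA [456.81558418 -53.87030003  66.        ] [614.41978039 -38.54992442  66.        ]
cam [502.014772   -24.9387356  265.96882815]
```

{"fn": "apply_moves", "kwargs": {"increments": [[0,0,0,-9,0],[0,0,0,-9,0],[0.5,0,0,0,0],[1,0,0,0,0],[1,0,0,0,0],[1,0,0,0,0],[1,0,0,0,0],[1,0,0,0,0],[1,0,0,0,0]]}}

```text
t: 4.65
eef_pos: [491.4, -107.2, 78.0]
tcp_rot: [-1.847, 1.571, -1.753]
ft_force: [-0.8, 0.1, 0.3]
opening: 0.47
```

Run:
```python
from h import *
print(env.tip_extent);goto([561,-101,79],5.7)
```

```text
11.0
[ 491.4 -107.2   78. ] shift [-1.  -0.3 69.9] zhead 5.4 turn -0.3 (alt 179.7) j6 -0.44 F [-0.8  0.1  0.3] op 0.470 t 4.7
```

{"fn": "apply_moves", "kwargs": {"increments": [[1,0,0,0,0],[1,0,0,0,0],[1,0,0,0,0],[1,0,0,0,0],[1,0,0,0,0],[1,0,0,0,0],[1,0,0,0,0]]}}

```text
t: 5.35
eef_pos: [491.3, -107.3, 78.0]
tcp_rot: [-1.422, 1.571, -1.328]
ft_force: [0.1, -0.1, 0.7]
opening: 0.004
```

Run:
```python
from h import *
c=wrist('w3.png');s=shot('scene','s3.png')
i=cv2.resize(s['pixels'][170:300,230:400][:,:,::-1],None,fx=2.4,fy=2.4,interpolation=2)
w=c['pixels'][120:320,150:400][:,:,::-1]; w=cv2.resize(w,None,fx=1.56,fy=1.56)
cv2.imwrite('pics/m3.png',np.hstack([i[:312],w[:312]]))
```

```text
(no output)
```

View pics/m3.png

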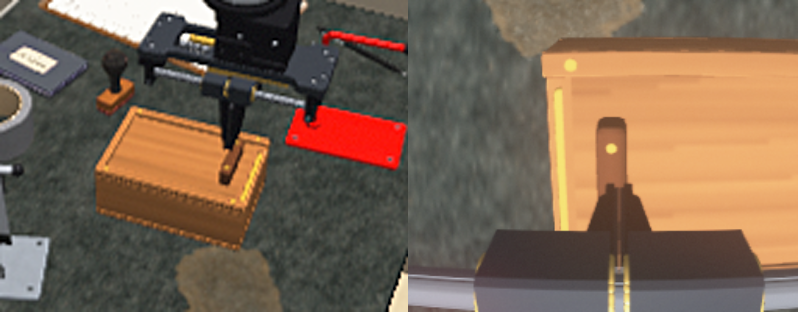

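Run:
```python
from h import *
import pickle
a,b=pickle.load(open('c0.pkl','rb'))
o,d=ray(b,325.8,232.5)
for z in(60,70,80,90,100):print(z,(o+d*(z-o[2])/d[2]).round(1))
p,R,s=pose()
for X in([490,-107,67],[490,-107,81],[490,-107,95],[490,-79,81],[490,-131,81],[490,-131,61]):print(X,proj(b,X))
```

```text
60 [ 500.4 -132.4   60. ]
70 [ 496.9 -122.    70. ]
80 [ 493.3 -111.5   80. ]
90 [ 489.7 -101.1   90. ]
100 [486.1 -90.6 100. ]
[490, -107, 67] (np.float64(326.0234030638983), np.float64(237.81937335478054))
[490, -107, 81] (np.float64(326.3656840570186), np.float64(233.70031723245302))
[490, -107, 95] (np.float64(326.7143289348362), np.float64(229.50467725431307))
[490, -79, 81] (np.float64(322.04401607566246), np.float64(240.68838565854924))
[490, -131, 81] (np.float64(329.9329601391313), np.float64(227.93208851517946))
[490, -131, 61] (np.float64(329.40855280415906), np.float64(233.76839581170464))
```

{"fn": "apply_moves", "kwargs": {"increments": [[0.5,0,0,0,0],[0.5,0,0,0,0],[0.5,0,0,0,0],[0.5,0,0,0,0],[0.5,0,0,0,0],[0.5,2,0,0,0],[0.5,2,0,0,0],[0.5,1,0,0,0],[0.5,0,0,0,0]]}}

```text
t: 6.35
eef_pos: [491.2, -107.2, 72.8]
tcp_rot: [2.969, 1.57, 3.063]
ft_force: [-0.2, 0.7, 0.0]
opening: 0.502
```

{"fn": "apply_moves", "kwargs": {"increments": [[0.5,1,0,0,0],[0.5,1,0,0,0],[0.5,0,0,0,0]]}}

```text
t: 6.65
eef_pos: [491.3, -107.2, 70.9]
tcp_rot: [3.118, 1.571, -3.071]
ft_force: [-0.6, -0.0, 0.5]
opening: 0.501
```

{"fn": "apply_moves", "kwargs": {"increments": [[0.5,2,0,0,0],[0.5,2,0,0,0],[0.5,0,0,0,0]]}}

```text
t: 6.95
eef_pos: [491.2, -107.2, 66.7]
tcp_rot: [2.877, 1.57, 2.971]
ft_force: [0.0, 0.3, 0.1]
opening: 0.502
```

{"fn": "apply_moves", "kwargs": {"increments": [[0.5,2,0,0,0],[0.5,2,0,0,0],[0.5,0,0,0,0]]}}

```text
t: 7.25
eef_pos: [491.2, -107.2, 62.8]
tcp_rot: [2.886, 1.57, 2.98]
ft_force: [-0.1, -0.6, -0.7]
opening: 0.501
```

Run:
```python
from h import *
c=wrist('w4.png')
p,R,s=pose();o=s['opening']*47.5
for k in(11,-8):
  for d in(-o,o):print(k,np.round([proj(c,p+R@[k,y,d]) for y in(-10,0,10)],0).tolist())
goto([490,-103,60],5.7)
w=cv2.resize(c['pixels'][130:330,150:400][:,:,::-1],None,fx=2,fy=2);cv2.imwrite('pics/w4c.png',w)
```

```text
11 [[249.0, 253.0], [248.0, 239.0], [247.0, 225.0]]
11 [[319.0, 253.0], [320.0, 239.0], [320.0, 225.0]]
-8 [[245.0, 265.0], [245.0, 251.0], [244.0, 236.0]]
-8 [[322.0, 266.0], [323.0, 251.0], [324.0, 236.0]]
[ 491.2 -107.2   62.9] shift [ 2.9  4.3 -0.8] zhead 5.4 turn -0.3 (alt 179.7) j6 -0.44 F [ 0.4  0.5 -0.1] op 0.499 t 7.3
```

View pics/w4c.png

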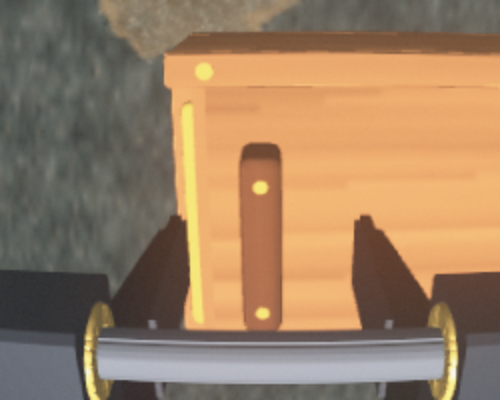

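{"fn": "apply_moves", "kwargs": {"increments": [[1,0,0,0,0],[1,0,0,0,0],[1,0,0,0,0],[1,0,0,0,0],[1,0,0,0,0],[1,0,0,0,0],[1,0,0,0,0]]}}

```text
t: 8.0
eef_pos: [491.5, -107.4, 63.6]
tcp_rot: [-0.654, 1.57, -0.56]
ft_force: [-0.9, -0.3, 6.6]
opening: 0.017
```

Run:
```python
from h import *
c=wrist('w5.png');s=shot('scene','s5.png')
i=cv2.resize(s['pixels'][190:270,280:360][:,:,::-1],None,fx=5,fy=5,interpolation=2)
w=cv2.resize(c['pixels'][180:280,200:300][:,:,::-1],None,fx=4,fy=4)
cv2.imwrite('pics/m5.png',np.hstack([i,w]));goto([490,-103,60],5.7)
```

```text
[ 491.6 -107.4   63.6] shift [ 3.6  4.6 -1.2] zhead 5.4 turn -0.3 (alt 179.7) j6 -0.44 F [-0.5  0.6  7. ] op 0.004 t 8.1
```

View pics/m5.png

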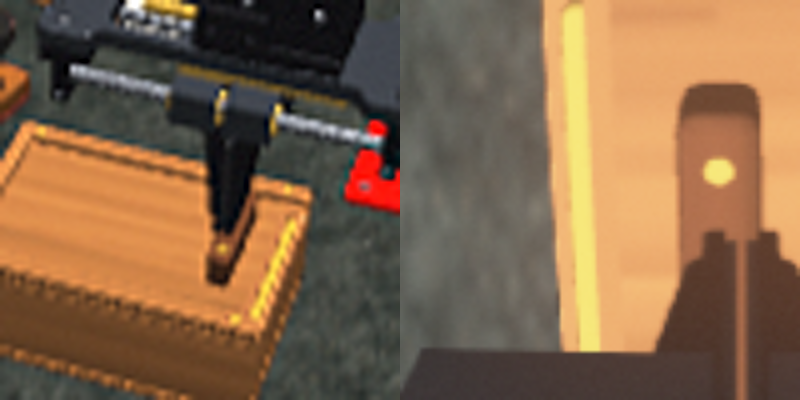

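{"fn": "apply_moves", "kwargs": {"increments": [[0,-24,0,0,0],[0,0,0,35,0],[0,0,0,35,0],[0,0,0,0,0],[0,0,0,0,0],[0,0,0,0,0],[0,0,0,0,0],[0,0,0,0,0],[0,0,0,0,0],[0,0,0,0,0]]}}

```text
t: 9.1
eef_pos: [560.9, -100.8, 87.1]
tcp_rot: [-0.815, 1.571, -0.721]
ft_force: [0.1, -0.0, 0.1]
opening: 0.793
```

{"fn": "apply_moves", "kwargs": {"increments": [[0,0,0,0,0],[0,0,0,0,0],[0,18,0,0,0],[0,10,0,0,0],[0,7,0,0,0],[0,0,0,0,0]]}}

```text
t: 9.7
eef_pos: [560.6, -100.6, 51.1]
tcp_rot: [2.806, 1.569, 2.9]
ft_force: [-0.6, -0.5, 0.1]
opening: 1.003
```

{"fn": "apply_moves", "kwargs": {"increments": [[0,0,0,-3,0],[0,0,0,-3,0],[0,0,0,-3,0],[0,0,0,-3,0]]}}

```text
t: 10.1
eef_pos: [548.9, -101.9, 52.4]
tcp_rot: [-0.536, 1.57, -0.442]
ft_force: [0.4, 1.0, -0.4]
opening: 0.998
```

{"fn": "apply_moves", "kwargs": {"increments": [[0,1,0,-3,0],[0,0,0,-3,0],[0,0,0,-3,0],[0,0,0,-3,0],[0,0,0,-3,0]]}}

```text
t: 10.6
eef_pos: [536.0, -103.6, 52.2]
tcp_rot: [-0.344, 1.566, -0.25]
ft_force: [5.5, 1.3, 5.7]
opening: 1.002
```

{"fn": "apply_moves", "kwargs": {"increments": [[0,0,0,-5,0],[0,0,0,-5,0],[0,0,0,-5,0],[0,0,0,-5,0]]}}

```text
t: 11.0
eef_pos: [516.1, -105.6, 52.2]
tcp_rot: [-0.374, 1.565, -0.28]
ft_force: [7.4, 1.0, 6.2]
opening: 0.998
```

Run:
```python
from h import *
c=wrist('w6.png');s=shot('scene','s6.png')
i=cv2.resize(s['pixels'][180:280,260:360][:,:,::-1],None,fx=4,fy=4,interpolation=2)
w=cv2.resize(c['pixels'][110:310,150:350][:,:,::-1],None,fx=2,fy=2)
cv2.imwrite('pics/m6.png',np.hstack([i,w]));goto([490,-103,60],5.7)
```

```text
[ 515.3 -105.6   52. ] shift [ -8.1   4.9 -25. ] zhead 5.4 turn -0.3 (alt 179.7) j6 -0.42 F [3.9 0.1 4.3] op 0.997 t 11.1
```

View pics/m6.png

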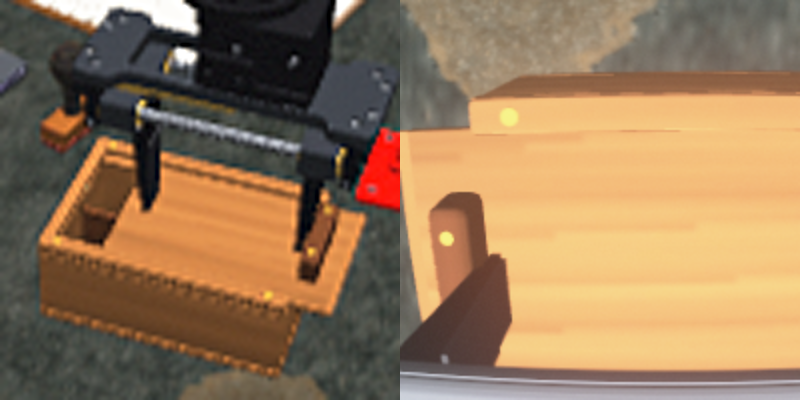

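{"fn": "apply_moves", "kwargs": {"increments": [[0,0,0,-8,0],[0,0,0,-8,0],[0,0,0,-8,0],[0,0,0,-8,0],[0,0,0,-8,0],[0,0,0,-8,0],[0,0,0,-8,0],[0,0,0,-8,0],[0,0,0,-8,0]]}}

```text
t: 12.0
eef_pos: [444.5, -112.9, 51.9]
tcp_rot: [-0.514, 1.565, -0.42]
ft_force: [8.0, -2.5, 3.6]
opening: 0.996
```

{"fn": "apply_moves", "kwargs": {"increments": [[0,0,0,-5,0],[0,0,0,-5,0],[0,0,0,-3,0]]}}

```text
t: 12.3
eef_pos: [431.3, -114.1, 51.8]
tcp_rot: [-0.544, 1.566, -0.449]
ft_force: [8.1, -3.4, 3.5]
opening: 1.003
```

{"fn": "apply_moves", "kwargs": {"increments": [[0,0,0,-4,0],[0,0,0,-3,0],[0,0,0,-3,0]]}}

```text
t: 12.6
eef_pos: [421.6, -115.1, 51.8]
tcp_rot: [-0.561, 1.565, -0.466]
ft_force: [6.3, -3.4, 3.6]
opening: 0.999
```

{"fn": "apply_moves", "kwargs": {"increments": [[0,0,0,-3,0],[0,0,0,-3,0]]}}

```text
t: 12.8
eef_pos: [419.0, -116.1, 52.3]
tcp_rot: [-0.404, 1.558, -0.312]
ft_force: [33.6, 14.0, -2.6]
opening: 1.001
```

{"fn": "apply_moves", "kwargs": {"increments": [[0,0,0,-2,0],[0,0,0,-2,0]]}}

```text
t: 13.0
eef_pos: [418.8, -116.8, 52.8]
tcp_rot: [-0.355, 1.55, -0.266]
ft_force: [48.0, 24.8, -8.1]
opening: 0.999
```

{"fn": "apply_moves", "kwargs": {"increments": [[0,0,0,8,0],[0,0,0,8,0],[0,-40,0,0,0],[0,-40,0,0,0],[0,-40,0,0,0],[0,-40,0,0,0],[0,-40,0,0,0],[0,0,0,30,0],[0,0,0,30,0],[0,0,0,0,0]]}}

```text
t: 14.0
eef_pos: [487.2, -107.7, 250.8]
tcp_rot: [-1.003, 1.571, -0.909]
ft_force: [-0.7, 0.0, -0.6]
opening: 1.0
```

Run:
```python
from h import *
import pickle
c=wrist('w7.png');pickle.dump(c,open('w7.pkl','wb'));goto([610,60,220],-68)
```

```text
[ 485.6 -107.5  250.4] shift [ 30.3 155.  139.7] zhead 5.4 turn 73.4 (alt -106.6) j6 -0.45 F [-0.9  0.6 -0.6] op 0.997 t 14.1
```

View pics/w7.png

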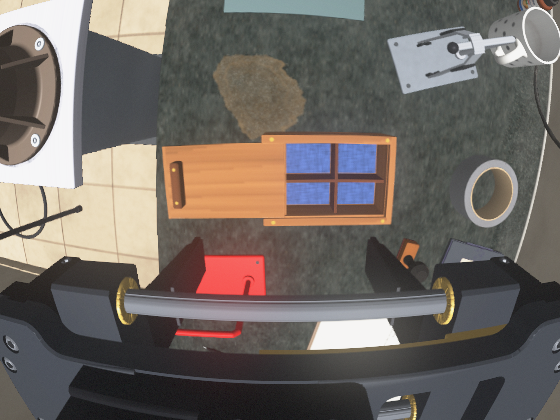

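Run:
```python
from h import *
import pickle
c=pickle.load(open('w7.pkl','rb'))
im=c['pixels'];hsv=cv2.cvtColor(im,cv2.COLOR_RGB2HSV).astype(int)
m=((hsv[...,0]>105)&(hsv[...,0]<125)&(hsv[...,1]>110)&(hsv[...,2]>90)).astype(np.uint8)
m[:130]=0;m[230:]=0;m[:,:270]=0;m[:,400:]=0
n,l,st,ce=cv2.connectedComponentsWithStats(m)
for i in range(1,n):
    if st[i,4]>100:print(st[i],ce[i].round(1),onz(c,*ce[i],6).round(1))
q=[(262,135.5),(396,135.5),(391,222.5),(264,225.5)]
W=np.array([onz(c,*p,66) for p in q]);print(W.round(1).tolist(),W.mean(0).round(1))
for i in range(4):
    d=W[(i+1)%4]-W[i];print(np.linalg.norm(d).round(1),np.degrees(np.arctan2(d[1],d[0])).round(1))
pull=onz(c,177,184,81);print('pull',pull.round(1))
q=[(388,39.5),(467,26.5),(479,77),(402,94)]
W=np.array([onz(c,*p,8) for p in q]);print('plate',W.round(1).tolist(),W.mean(0).round(1))
for i in range(4):
    d=W[(i+1)%4]-W[i];print(np.linalg.norm(d).round(1),np.degrees(np.arctan2(d[1],d[0])).round(1))
print('ball',onz(c,453,48,140.5).round(1))
```

```text
[ 287  144   43   29 1140] [308.2 157.4] [516.8 -82.7   6. ]
[ 339  144   37   29 1004] [356.5 157.6] [582.6 -75.6   6. ]
[288 183  41  21 692] [311.2 192.5] [ 526.4 -130.5    6. ]
[338 183  36  21 725] [355.  192.6] [ 587.6 -124.6    6. ]
[[456.6, -54.7, 66.0], [613.3, -36.6, 66.0], [625.6, -144.5, 66.0], [467.6, -162.7, 66.0]] [540.8 -99.6  66. ]
157.7 6.6
108.6 -83.5
159.1 -173.4
108.6 95.8
pull [ 362.2 -116.6   81. ]
plate [[608.0, 92.8, 8.0], [730.4, 144.1, 8.0], [757.3, 71.2, 8.0], [635.3, 20.2, 8.0]] [682.8  82.1   8. ]
132.7 22.7
77.6 -69.7
132.2 -157.3
77.6 110.6
ball [638.1  63.5 140.5]
```

{"fn": "apply_moves", "kwargs": {"increments": [[0,0,32,38,0],[0,0,32,39,0],[0,0,33,39,0],[0,0,33,39,0],[0,0,33,39,0],[0,0,0,0,8.2],[0,0,0,0,8.2],[0,0,0,0,8.2],[0,0,0,0,8.2],[0,0,0,0,8.2]]}}

```text
t: 15.05
eef_pos: [659.5, 69.6, 250.6]
tcp_rot: [-2.349, 1.569, -2.977]
ft_force: [0.6, -0.7, 0.4]
opening: 1.002
```

{"fn": "apply_moves", "kwargs": {"increments": [[0,0,0,0,8.2],[0,0,0,0,8.2],[0,0,0,0,8.2],[0,0,0,0,8.0],[0,0,0,0,0]]}}

```text
t: 15.55
eef_pos: [659.7, 69.5, 250.7]
tcp_rot: [-1.753, 1.569, -2.946]
ft_force: [-0.1, 0.2, -1.2]
opening: 0.999
```

Run:
```python
from h import *
import pickle
c=wrist('w8.png');pickle.dump(c,open('w8.pkl','wb'));goto([663,73,66],-67.5)
print(proj(c,[638,63.5,140.5]),proj(c,[668,75,144.5]))
```

```text
[659.8  69.6 250.8] shift [184.8   4.4  -1.9] zhead -68.1 turn -0.6 (alt 179.4) j6 1.19 F [-0.  -0.1  0.1] op 1.002 t 15.6
(np.float64(283.3341580003521), np.float64(221.51913257094603)) (np.float64(283.69410639321757), np.float64(190.2549975939898))
```

View pics/w8.png

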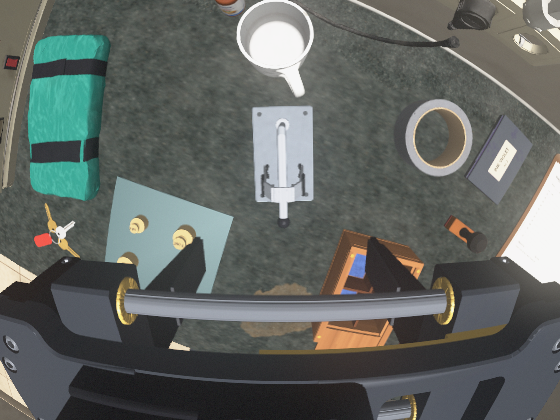

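Run:
```python
from h import *
import pickle
c=pickle.load(open('w8.pkl','rb'))
g=cv2.cvtColor(c['pixels'],cv2.COLOR_RGB2GRAY)
print(' ',list(range(256,312,2)))
for r in range(160,230,2):print(r,' '.join('%3d'%x for x in g[r,256:312:2]))
```

```text
[256, 258, 260, 262, 264, 266, 268, 270, 272, 274, 276, 278, 280, 282, 284, 286, 288, 290, 292, 294, 296, 298, 300, 302, 304, 306, 308, 310]
160 195 196 197 197 196 195 195 196 196 198 197 195 233 232 234 204 199 197 198 200 198 197 199 197 197 197 196 195
162 196 192 196 199 195 193 194 195 195 198 199 195 233 231 234 206 198 197 197 198 197 196 197 198 198 198 197 195
164 194 194 195 197 195 147 166 195 197 196 196 195 233 231 235 199 198 199 197 199 198 137  88 183 198 200 197 196
166 196 195 196 195 132  77 106 197 197 195 197 191 233 231 234 195 197 198 197 198 197 113  80 123 194 199 198 197
168 195 197 196 197 114  99 155 196 197 197 197 190 232 231 234 190 196 194 198 200 196 149  88 119 194 198 200 199
170 195 196 195 198 113  82 176 195 193 195 195 184 233 231 234 195 198 198 199 199 199 199 110 119 194 199 198 199
172 194 196 195 197 124  84 169 191 194 193 194 186 232 231 234 201 198 199 198 198 199 200 103 126 194 199 198 201
174 196 197 196 122 104  92 109 195 194 194 195 183 232 232 234 197 198 198 198 199 199 141 107  81 112 196 199 200
176 193 197 173  71  98  98  86
[... 2400 characters left out ...]
  91
218 111 105  97  97  97  97  91  91  95  90  89  71 140 193 186 118  68  96  97  96  96  97  98  96  97  97 103  94
220  94  95  97  92  97  95  95  91  83  84  86  62  67  70  69  67  63  89  94  90  99  99  95  92 100 109 101  92
222  96  87  93  97  91  89  87  88  82  78  77  62  70  77 100  71  65  81  97  94  90  93  94  97  96  92  88  84
224  88  90  95  94  93  91  87  87  91  85  82  64  67  85  93  71  64  84  92 101  96  92  88  89  96  89  83  78
226  97  95  87  94  92  96  91  87  87  88  87  78  63  69  70  67  85  89  95  97  94  91  92  85  79  81  80  73
228  90  92  91  84  86  85  89  95  94  88  83  80  79  77  71  88  94 100  94  99  99  91  94 100  91  82  88  83
```

Run:
```python
from h import *
import pickle
c=pickle.load(open('w8.pkl','rb'))
B=onz(c,283,194.5,147);ball=onz(c,283.5,222.5,140.5);far=onz(c,283,130,144.5)
print(B,ball,far,np.degrees(np.arctan2(*(far-ball)[1::-1])),np.linalg.norm((B-ball)[:2]))
goto([B[0],B[1],66],-67.5)
```

```text
[664.57426343  74.32165165 147.        ] [637.1221561   62.97939201 140.5       ] [719.63509189  96.15828107 144.5       ] 21.90532098731514 29.70294683967428
[659.8  69.6 250.8] shift [184.7   6.4  -2.5] zhead -68.1 turn -0.6 (alt 179.4) j6 1.19 F [-0.  -0.1  0.1] op 1.002 t 15.6
```

{"fn": "apply_moves", "kwargs": {"increments": [[0,10,6,-2.5,0],[0,35,0,0,0],[0,35,0,0,0],[0,35,0,0,0],[0,30,0,0,0],[0,20,0,0,0],[0,10,0,0,0],[0,10,0,0,0],[0,0,0,0,0]]}}

```text
t: 16.5
eef_pos: [664.9, 74.6, 65.1]
tcp_rot: [-1.861, 1.57, -3.051]
ft_force: [-1.4, -1.4, 0.0]
opening: 0.999
```

{"fn": "apply_moves", "kwargs": {"increments": [[0.48,0,0,0,0],[0.48,0,0,0,0],[0.48,0,0,0,0],[0.48,0,0,0,0],[0.48,0,0,0,0],[0.48,0,0,0,0],[0.48,0,0,0,0],[0.48,0,0,0,0]]}}

```text
t: 17.3
eef_pos: [665.2, 74.6, 66.0]
tcp_rot: [-1.09, 1.571, -2.281]
ft_force: [-0.4, 0.0, 0.2]
opening: 0.523
```

Run:
```python
from h import *
goto([664.5,74.3,66],-68.1)
c=shot('scene','s9.png')
cv2.imwrite('pics/s9c.png',cv2.resize(c['pixels'][190:310,170:290][:,:,::-1],None,fx=4.5,fy=4.5,interpolation=2))
```

```text
[665.2  74.6  66. ] shift [-0.  -0.8 -0. ] zhead -68.2 turn -0.1 (alt 179.9) j6 1.20 F [-0.4  0.   0.2] op 0.523 t 17.3
```

View pics/s9c.png

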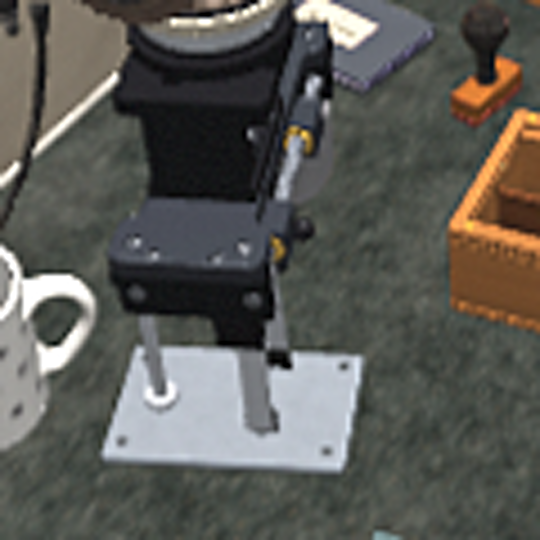

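{"fn": "apply_moves", "kwargs": {"increments": [[0.5,0,0,0,0],[0.51,0,0,0,0],[0.52,0,0,0,0],[0.52,0,0,0,0],[0.52,0,0,0,0],[0.52,0,0,0,0]]}}

```text
t: 17.95
eef_pos: [665.2, 74.6, 65.9]
tcp_rot: [-1.132, 1.571, -2.323]
ft_force: [-0.4, 1.1, -1.0]
opening: 0.481
```

{"fn": "apply_moves", "kwargs": {"increments": [[0.53,0,0,0,0],[0.53,0,0,0,0],[0.53,0,0,0,0],[0.53,0,0,0,0],[0.53,0,0,0,0]]}}

```text
t: 18.45
eef_pos: [665.2, 74.6, 66.0]
tcp_rot: [-0.152, 1.571, -1.343]
ft_force: [-0.4, -0.5, -1.1]
opening: 0.469
```

{"fn": "apply_moves", "kwargs": {"increments": [[0.53,-5,0,0,0],[0.53,-15,0,0,0],[0.53,-20,0,0,0],[0.53,-20,0,0,0],[0.53,-20,0,0,0],[0.53,-20,0,0,0],[0.53,-20,0,0,0],[0.53,-20,0,0,0],[0.53,-20,0,0,0],[0.53,0,0,0,0]]}}

```text
t: 19.45
eef_pos: [666.2, 74.6, 230.0]
tcp_rot: [1.194, 1.565, 0.003]
ft_force: [0.1, -0.2, -0.6]
opening: 0.469
```

Run:
```python
from h import *
import pickle
goto([664.5,74.3,66],-68.1)
c=wrist('w10.png');pickle.dump(c,open('w10.pkl','wb'));s=shot('scene','s10.png');t=shot('top','t10.png');pickle.dump(t,open('t10.pkl','wb'))
w=c['pixels'][100:400,100:500][:,:,::-1]
i=cv2.resize(s['pixels'][110:310,150:400][:,:,::-1],None,fx=1.5,fy=1.5,interpolation=2)
cv2.imwrite('pics/m10.png',np.hstack([w,i]))
```

```text
[666.2  74.6 230. ] shift [164.   -2.6  -0.7] zhead -68.2 turn -0.1 (alt 179.9) j6 1.20 F [ 0.1 -0.2 -0.6] op 0.469 t 19.4
```

View pics/m10.png

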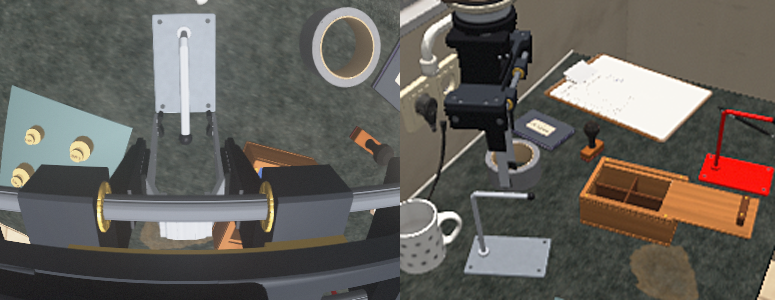

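{"fn": "apply_moves", "kwargs": {"increments": [[0.53,0,-25,-35,0],[0.53,0,-25,-35,0],[0.53,0,-25,-35,0],[0.53,0,-25,-36,0],[0.53,0,0,0,-8.3],[0.53,0,0,0,-8.3],[0.53,0,0,0,-8.3],[0.53,0,0,0,-8.3],[0.53,0,0,0,-8.3],[0.53,0,0,0,-8.3]]}}

```text
t: 20.6
eef_pos: [519.6, 168.3, 224.9]
tcp_rot: [-2.58, 1.569, -2.896]
ft_force: [0.1, -1.5, -0.3]
opening: 0.467
```

{"fn": "apply_moves", "kwargs": {"increments": [[0.53,20,0,0,-8.3],[0.53,20,0,0,-8.3],[0.53,20,0,0,-8.3],[0.53,20,0,0,0],[0.53,10,0,0,0],[0.53,0,0,0,0]]}}

```text
t: 21.2
eef_pos: [519.3, 168.2, 134.4]
tcp_rot: [-3.02, 1.567, -2.907]
ft_force: [-0.2, -0.3, -0.8]
opening: 0.474
```

```bash
cat >> h.py <<'E'
def weights(c,show=True):
    hsv=cv2.cvtColor(c['pixels'],cv2.COLOR_RGB2HSV).astype(int);h,s,v=hsv[...,0],hsv[...,1],hsv[...,2]
    m=((h>14)&(h<32)&(s>60)&(v>120)).astype(np.uint8)
    n,l,st,ce=cv2.connectedComponentsWithStats(m);out=[]
    for i in range(1,n):
        if st[i,4]<60: continue
        X=onz(c,*ce[i],17)
        if 370<X[0]<590 and 90<X[1]<310: print(st[i],ce[i].round(1),X.round(1))
E
python3 - <<'E'
from h import *
import pickle
goto([521,168,130],6.3)
c=wrist('w11.png');pickle.dump(c,open('w11.pkl','wb'))
weights(c)
p,R,s=pose()
for k in(37,45.5,54):print(k,[np.round(proj(c,p+R@[k,7.5,d]),1).tolist() for d in(-26,-16,16,26)])
print('cam',-np.array(c['R']).T@np.array(c['t']))
E
```

```text
[519.3 168.2 134.4] shift [ 4.4 -0.4  1.7] zhead 6.4 turn 0.1 (alt -179.9) j6 0.08 F [-0.2 -0.3 -0.8] op 0.474 t 21.2
[194  87  32  32 797] [209.7 102.6] [438.9 252.4  17. ]
[274 103  26  25 499] [286.7 115.2] [512.3 247.1  17. ]
[273 179  31  30 742] [288.1 193.5] [522.2 172.7  17. ]
[188 188  18  19 263] [196.1 197.4] [431.6 158.7  17. ]
37 [[249.0, 216.4], [262.7, 216.4], [306.8, 216.5], [320.5, 216.5]]
45.5 [[250.2, 212.9], [263.5, 212.9], [306.1, 213.0], [319.4, 213.0]]
54 [[251.3, 209.6], [264.2, 209.6], [305.5, 209.6], [318.3, 209.7]]
cam [511.48576055 248.90316718 322.20435706]
```

View pics/w11.png

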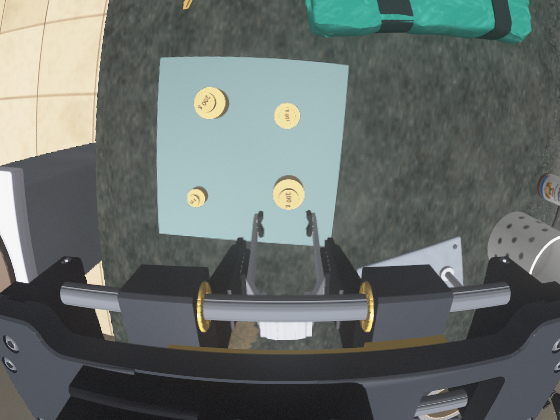

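Run:
```python
from h import *
import pickle
c=pickle.load(open('w11.pkl','rb'))
g=cv2.cvtColor(c['pixels'],cv2.COLOR_RGB2GRAY)
print('    ',*['%3d'%x for x in list(range(252,270))+list(range(300,318))])
for r in range(206,242,2):print(r,' '.join('%3d'%x for x in np.r_[g[r,252:270],g[r,300:318]]))
p,R,s=pose()
for k in(37,54):
  for y in(-9,-7.5,7.5,9):print(k,y,np.round(proj(c,p+R@[k,y,-20]),1))
```

```text
252 253 254 255 256 257 258 259 260 261 262 263 264 265 266 267 268 269 300 301 302 303 304 305 306 307 308 309 310 311 312 313 314 315 316 317
206 189 191 190 191 192 190 190 189 191 191 191 189 189 189 190 190 189 191 189 187 187 188 189 188 188 188 189 188 189 189 188 189 188 189 189 188
208 191 190 189 189 192 190 190 189 189 191 190 191 190 189 189 191 190 191 188 190 188 187 189 188 188 189 190 189 189 189 189 189 188 187 189 188
210 191 189 190 190 190 190 190 171 173 186 187 190 190 192 191 189 190 189 188 189 188 188 186 186 185 148  93  85 162 186 189 188 189 189 187 189
212 191 192 190 189 189 189 145  82  72  74  73 157 190 189 191 188 189 190 187 187 189 187 189 170 112  71  70  69  73 159 171 166 165 182 187 188
214 190 190 158 113 113 101  82  74  71  74  72 155 191 190 191 192 191 190 188 188 190 188 188 190 131  70  73  72  72  81 106 112 113 169 187 188
216 191 181 144 113 113  98  77  74  75  71  84 158 190 189 191 191 191 189 188 189 188 188 188 187 137  83  82  83  83  80 103 112 112 136 179 189
218 190 160 113 113 113  96  80  86  88  88  96 161 190 190 191 189 
[... 1171 characters left out ...]
 192 192 190 192 191 190 189 189 188 189 190 136  84  79  80  80 100 137 123 109 107 108 108
236 109 108 109 106  99 137 158 121  84  85 102 139 177 193 192 191 191 189 191 190 189 189 190 189 189 157 131 108 119 175 159 121 108 106 107 106
238 108 108 108 104 100 151 192 192 192 194 192 190 189 189 190 191 189 191 190 188 189 189 189 190 189 188 188 190 189 188 164 123 110 106 107 106
240 106 107 106 104  99 152 194 191 192 192 191 192 192 191 191 193 192 192 190 190 190 190 189 191 190 190 188 189 188 188 174 127 111 106 104 105
37 -9 [257.8 237.5]
37 -7.5 [257.7 235.7]
37 7.5 [257.2 216.4]
37 9 [257.2 214.5]
54 -9 [259.5 229.5]
54 -7.5 [259.5 227.8]
54 7.5 [259.  209.6]
54 9 [259.  207.7]
```

{"fn": "apply_moves", "kwargs": {"increments": [[0.525,15,4,3,0],[0.525,14,0,0,0],[0.525,0,0,0,0],[0.52,0,0,0,0],[0.52,0,0,0,0],[0.52,0,0,0,0]]}}

```text
t: 21.85
eef_pos: [522.9, 172.8, 107.9]
tcp_rot: [0.021, 1.569, 0.134]
ft_force: [0.3, 0.5, -1.1]
opening: 0.484
```

```bash
cat >> h.py <<'E'
def check(c,X,r=15,zt=27):
    "jaw inner edges vs weight: gray rows near TCP"
    hsv=cv2.cvtColor(c['pixels'],cv2.COLOR_RGB2HSV).astype(int);h,s,v=hsv[...,0],hsv[...,1],hsv[...,2]
    m=((h>14)&(h<32)&(s>60)&(v>120)).astype(np.uint8)
    p,R,_=pose();cu,cv=proj(c,[p[0],p[1],20])
    n,l,st,ce=cv2.connectedComponentsWithStats(m)
    i=min((i for i in range(1,n) if st[i,4]>40),key=lambda i:np.hypot(*(ce[i]-[cu,cv])))
    x0,y0,w,hh=st[i,:4];cx=x0+w/2
    A=onz(c,cx,y0,2);B=onz(c,cx,y0+hh,zt)
    mid=onz(c,cx,cv,zt/2)
    print('blob',st[i],ce[i].round(1),'near-r',A.round(1),A[1]-r,'far+r',B[1]+r,'xmid',onz(c,*ce[i],17).round(1),'tcp',p.round(1))
    d=((v<110)&(s<90)).astype(np.uint8); return m,d
E
python3 - <<'E'
from h import *
import pickle
goto([522.2,172.5,57.5],6.3)
c=wrist('w12.png');pickle.dump(c,open('w12.pkl','wb'));check(c,None);weights(c)
g=cv2.cvtColor(c['pixels'],cv2.COLOR_RGB2GRAY)
for r in (214,218,226,230):print(r,' '.join('%3d'%x for x in g[r,250:320]))
E
```

```text
[522.9 172.8 107.9] shift [50.4 -0.2 -0.8] zhead 6.5 turn 0.2 (alt -179.8) j6 0.09 F [ 0.3  0.5 -1.1] op 0.484 t 21.9
blob [267 185  33  38 900] [283.1 204.6] near-r [520.8 187.8   2. ] 172.80335967003754 far+r 174.57563620165803 xmid [522.1 173.3  17. ] tcp [522.9 172.7 107.7]
[181  90  34  35 919] [197.3 106.8] [438.5 252.4  17. ]
[268 107  28  28 597] [281.3 120.2] [512.2 247.1  17. ]
[267 185  33  38 900] [283.1 204.6] [522.1 173.3  17. ]
[175 200  19  19 294] [183.7 209.2] [431.2 158.6  17. ]
214 185 184 174 143 114 117  97  73  74  73  74 102 161 185 186 185 185 186 213 223 224 223 231 228 223 224 224 224 225 225 212 159 197 219 216 186 208 224 223 224 222 221 222 210 219 227 227 233 217 186 186 185 186 185 184 185 185 148  94  76  70  72  74 101 112 113 139 174 186 184
218 184 175 144 116 115 122 110  89  86  86  90 127 173 187 186 186 185 183 185 184 185 201 221 225 226 225 223 223 224 223 209 212 219 206 213 223 224 224 224 223 224 226 227 226 220 196 185 186 184 186 184 184 184 184 185 184 184 184 135  88  86  86  82 105 112 111 112 138 177 184
226 184 155 112 110 110 104  92  83  80  72  73 143 182 186 186 185 186 185 185 185 184 183 184 185 186 185 186 185 186 185 185 186 185 185 186 186 186 184 185 184 186 186 185 185 186 185 186 185 184 184 184 185 183 184 184 185 183 184 127  75  70  71  79 115 116 111 108 111 138 177
230 170 133 111 113 110 102  91  85  80  76  72  71 121 169 183 185 185 184 185 184 184 183 185 186 185 186 185 186 186 185 185 187 184 185 186 186 186 184 184 185 185 184 184 185 186 185 183 184 185 185 185 184 185 184 186 184 186 134  76  69  80  81  81  90 110 108 112 108 121 175
```

{"fn": "apply_moves", "kwargs": {"increments": [[0.52,0,0,-1,0],[0.52,15,0,0,0],[0.52,15,0,0,0],[0.52,12,0,0,0],[0.52,8,0,0,0],[0.52,0,0,0,0],[0.52,0,0,0,0]]}}

```text
t: 22.6
eef_pos: [521.8, 172.6, 57.2]
tcp_rot: [-0.719, 1.571, -0.606]
ft_force: [0.4, -0.0, -0.7]
opening: 0.482
```

{"fn": "apply_moves", "kwargs": {"increments": [[0.6,0,0,0,0],[0.8,0,0,0,0],[1,0,0,0,0],[1,0,0,0,0],[1,0,0,0,0],[1,0,0,0,0]]}}

```text
t: 23.2
eef_pos: [521.9, 172.7, 57.3]
tcp_rot: [-0.003, 1.57, 0.11]
ft_force: [-0.6, -0.2, 4.3]
opening: 0.446
```

{"fn": "apply_moves", "kwargs": {"increments": [[1,-5,0,0,0],[1,-15,0,0,0],[1,-25,0,0,0],[1,-25,0,0,0],[1,-20,-10,0,0],[1,0,-25,5,0],[1,0,-25,5,0],[1,0,-25,5,0],[1,0,-25,5,0],[1,0,-25,5,0]]}}

```text
t: 24.2
eef_pos: [561.5, 40.3, 146.9]
tcp_rot: [3.099, 1.57, -3.071]
ft_force: [0.5, -0.7, -2.6]
opening: 0.446
```

{"fn": "apply_moves", "kwargs": {"increments": [[1,0,-25,5,0],[1,0,-25,0,0],[1,0,-25,0,0],[1,0,-25,0,0],[1,0,-17,0,0],[1,0,0,0,0],[1,0,0,0,0]]}}

```text
t: 24.9
eef_pos: [579.5, -74.1, 146.8]
tcp_rot: [2.624, 1.57, 2.737]
ft_force: [-0.2, 0.7, -2.6]
opening: 0.442
```

Run:
```python
from h import *
import pickle
goto([580.3,-74,63],6.3)
c=wrist('w13.png');pickle.dump(c,open('w13.pkl','wb'))
s=shot('scene','s13.png')
im=c['pixels'];hsv=cv2.cvtColor(im,cv2.COLOR_RGB2HSV).astype(int)
w=im[60:330,150:430][:,:,::-1]
i=cv2.resize(s['pixels'][150:330,200:400][:,:,::-1],None,fx=1.8,fy=1.8,interpolation=2)
w=cv2.resize(w,None,fx=1.2,fy=1.2)
cv2.imwrite('pics/m13.png',np.hstack([w[:324],i[:324]]))
p,R,_=pose()
print(p)
for X in([580.3,-74,6],[580.3,-74,48]):print(np.round(proj(c,X),1))
for k in(37,54):print(np.round(proj(c,p+R@[k,0,-23]),1),np.round(proj(c,p+R@[k,0,23]),1))
```

```text
[579.5 -74.1 146.8] shift [83.8  0.   0.8] zhead 6.4 turn 0.1 (alt -179.9) j6 -0.35 F [-0.2  0.7 -2.6] op 0.442 t 24.9
[579.63045934 -73.53017618 146.9625306 ]
[285.  191.9]
[285.  202.9]
[252.9 225. ] [315.4 225. ]
[254.9 217.7] [313.5 217.7]
```

View pics/m13.png

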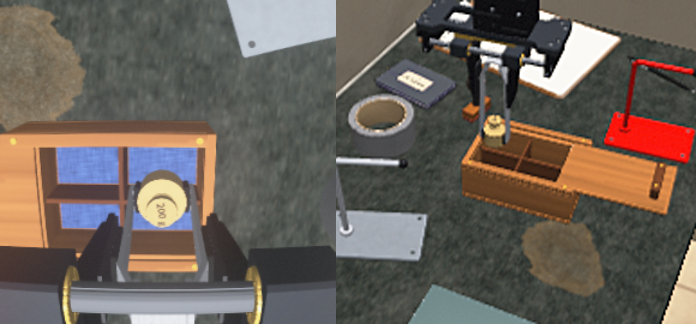

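```bash
cat >> h.py <<'E'
ex=np.array([np.cos(np.radians(-173.6)),np.sin(np.radians(-173.6))]);ey=np.array([-ex[1],ex[0]]);C0=np.array([541.,-101.])
def case(x,y,z): return np.r_[C0+x*ex+y*ey,z]
E
python3 - <<'E'
from h import *
import pickle
c=pickle.load(open('w13.pkl','rb'))
g=cv2.cvtColor(c['pixels'],cv2.COLOR_RGB2HSV)
for r in(184,188,192):print(r,'H',[(u,int(g[r,u,0])) for u in list(range(242,264))+list(range(308,336))])
for u in(295,300):print(u,[(r,int(g[r,u,0]),int(g[r,u,2])) for r in range(155,200,1)])
for n,X in dict(div_l=(-8,-22,48),div_r=(-12,-22,48),end_in=(-72,-22,66),end_out=(-80,-22,66),side_out=(-42,-55,66),side_in=(-42,-45,66)).items():print(n,np.round(proj(c,case(*X)),1))
for b in((-42,-22),(22,-22),(-42,25),(22,25)):print(case(*b,6).round(1))
E
```

```text
184 H [(242, 112), (243, 111), (244, 112), (245, 112), (246, 112), (247, 112), (248, 131), (249, 8), (250, 8), (251, 9), (252, 7), (253, 175), (254, 176), (255, 175), (256, 163), (257, 122), (258, 112), (259, 111), (260, 111), (261, 112), (262, 112), (263, 112), (308, 112), (309, 111), (310, 112), (311, 112), (312, 111), (313, 116), (314, 179), (315, 11), (316, 10), (317, 11), (318, 11), (319, 10), (320, 12), (321, 14), (322, 14), (323, 14), (324, 14), (325, 14), (326, 14), (327, 14), (328, 14), (329, 16), (330, 9), (331, 15), (332, 24), (333, 38), (334, 38), (335, 30)]
188 H [(242, 112), (243, 112), (244, 112), (245, 112), (246, 112), (247, 113), (248, 137), (249, 8), (250, 7), (251, 9), (252, 7), (253, 173), (254, 178), (255, 178), (256, 164), (257, 121), (258, 112), (259, 112), (260, 112), (261, 112), (262, 112), (263, 112), (308, 113), (309, 113), (310, 112), (311, 112), (312, 112), (313, 115), (314, 173), (315, 10), (316, 10), (317, 11), (318, 11), (319, 11), (320, 11), (321, 14), (322, 14), (323, 14), (324, 14), (325, 14), (326, 14), (327, 14), (328, 14), (329, 14), (330, 11), 
[... 1613 characters left out ...]
141), (171, 11, 145), (172, 12, 204), (173, 13, 221), (174, 12, 220), (175, 13, 222), (176, 12, 222), (177, 13, 222), (178, 13, 225), (179, 13, 232), (180, 14, 237), (181, 14, 238), (182, 14, 237), (183, 113, 215), (184, 111, 225), (185, 112, 217), (186, 112, 221), (187, 111, 223), (188, 112, 216), (189, 111, 232), (190, 111, 227), (191, 111, 224), (192, 113, 217), (193, 112, 224), (194, 111, 222), (195, 113, 213), (196, 113, 216), (197, 112, 218), (198, 112, 215), (199, 112, 217)]
div_l [248.  203.3]
div_r [252.3 203.3]
end_in [319.6 209.1]
end_out [328.7 209.1]
side_out [285.  171.3]
side_in [285.  182.9]
[580.3 -74.5   6. ]
[516.7 -81.6   6. ]
[ 585.5 -121.2    6. ]
[ 521.9 -128.3    6. ]
```

{"fn": "apply_moves", "kwargs": {"increments": [[1,20,0,1,0],[1,20,0,0,0],[1,20,0,0,0],[1,12,0,0,0],[1,8,0,0,0],[1,4,0,0,0],[1,0,0,0,0],[1,0,0,0,0]]}}

```text
t: 25.8
eef_pos: [581.2, -74.3, 63.6]
tcp_rot: [-0.417, 1.57, -0.303]
ft_force: [0.7, -1.0, -1.6]
opening: 0.437
```

{"fn": "apply_moves", "kwargs": {"increments": [[0.54,1,0,0,0],[0.53,0,0,0,0],[0.52,0,0,0,0],[0.515,0,0,0,0],[0.515,0,0,0,0],[0.515,0,0,0,0],[0.515,0,0,0,0]]}}

```text
t: 26.5
eef_pos: [580.8, -74.3, 62.0]
tcp_rot: [-1.419, 1.571, -1.306]
ft_force: [0.3, 0.9, -1.9]
opening: 0.486
```

{"fn": "apply_moves", "kwargs": {"increments": [[0.52,0,0,0,0],[0.52,0,0,0,0],[0.52,-5,0,0,0],[0.52,-15,0,0,0],[0.52,-25,0,0,0],[0.53,-25,0,0,0],[0.53,-25,0,0,0],[0.53,-15,0,0,0],[0.53,0,0,0,0]]}}

```text
t: 27.4
eef_pos: [581.7, -74.5, 174.4]
tcp_rot: [-0.37, 1.567, -0.257]
ft_force: [0.1, -0.3, -1.1]
opening: 0.47
```

```bash
cat >> h.py <<'E'
def jaws(c):
    "rows/cols of the black jaws in the wrist view against the model (k 37..54)"
    p,R,s=pose();hsv=cv2.cvtColor(c['pixels'],cv2.COLOR_RGB2HSV);g=hsv[...,2]
    d=(g<100)
    for a,b in((250,275),(295,322)):
        rr=np.where(d[200:250,a+6 if a<275 else a:b].any(1))[0];print('cols',a,[(r,a+np.where(d[r,a:b])[0].min(),a+np.where(d[r,a:b])[0].max()) for r in range(208,242,4) if d[r,a:b].any()])
def bays(c):
    for b in((-42,-22),(22,-22),(-42,25),(22,25)):
        hsv=cv2.cvtColor(c['pixels'],cv2.COLOR_RGB2HSV).astype(int);h,s,v=hsv[...,0],hsv[...,1],hsv[...,2]
        m=((h>14)&(h<32)&(s>60)&(v>120)).astype(np.uint8)
        n,l,st,ce=cv2.connectedComponentsWithStats(m)
        u=proj(c,case(*b,22))
        for i in range(1,n):
            if st[i,4]>80 and np.hypot(*(ce[i]-u))<22:
                X=onz(c,*ce[i],22)[:2]-C0;print('bay',b,st[i],'case xy',round(X@ex,1),round(X@ey,1))
E
python3 - <<'E'
from h import *
import pickle
c=wrist('w14.png');pickle.dump(c,open('w14.pkl','wb'));jaws(c);bays(c);goto([580.3,-74,63],6.3)
E
```

```text
cols 250 [(208, np.int64(253), np.int64(274)), (212, np.int64(253), np.int64(274)), (216, np.int64(254), np.int64(274)), (220, np.int64(258), np.int64(261)), (224, np.int64(257), np.int64(260)), (228, np.int64(257), np.int64(262)), (232, np.int64(259), np.int64(262)), (236, np.int64(260), np.int64(261))]
cols 295 [(208, np.int64(295), np.int64(308)), (212, np.int64(295), np.int64(310)), (216, np.int64(295), np.int64(311)), (220, np.int64(308), np.int64(311)), (224, np.int64(309), np.int64(312)), (228, np.int64(307), np.int64(312)), (232, np.int64(307), np.int64(311)), (236, np.int64(309), np.int64(310))]
bay (-42, -22) [270 176  28  29 604] case xy -43.3 -20.8
[581.1 -74.3 172.8] shift [109.8   0.5  -0.9] zhead 6.5 turn 0.2 (alt -179.8) j6 -0.35 F [ 0.4  1.  -1.7] op 0.475 t 27.4
```

{"fn": "apply_moves", "kwargs": {"increments": [[0.53,0,38,-11,0],[0.53,0,38,-12,0],[0.53,0,38,-12,0],[0.53,0,38,-12,0],[0.53,0,38,-12,0],[0.53,0,38,-12,0],[0.53,-5,38,-12,0],[0.53,15,38,-12,0],[0.53,25,36,-10,0],[0.53,25,0,0,0]]}}

```text
t: 28.45
eef_pos: [436.1, 254.5, 110.6]
tcp_rot: [2.812, 1.57, 2.928]
ft_force: [0.3, -0.1, -1.4]
opening: 0.469
```

{"fn": "apply_moves", "kwargs": {"increments": [[0.525,8,0,0,0],[0.52,0,0,0,0],[0.52,0,0,0,0]]}}

```text
t: 28.75
eef_pos: [438.7, 251.2, 104.4]
tcp_rot: [-0.624, 1.571, -0.512]
ft_force: [-0.4, -0.1, 0.3]
opening: 0.479
```

Run:
```python
from h import *
import pickle
c=wrist('w15.png');pickle.dump(c,open('w15.pkl','wb'));check(c,None);weights(c);jaws(c);goto([438.7,252.4,57.5],6.4)
```

```text
blob [269 190  34  34 869] [285.4 206.6] near-r [439.1 262.6   2. ] 247.59193451013073 far+r 253.553154698605 xmid [439.9 251.2  17. ] tcp [438.9 251.2 104.7]
[269 190  34  34 869] [285.4 206.6] [439.9 251.2  17. ]
[350 207  27  26 526] [363.9 219.8] [512.4 246.7  17. ]
[258 287  18   9 103] [266.8 290.6] [431.4 163.8  17. ]
[363 288  13  44 255] [370.3 312. ] [540.9 147.3  17. ]
cols 250 [(212, np.int64(258), np.int64(260)), (216, np.int64(256), np.int64(260)), (220, np.int64(257), np.int64(259)), (224, np.int64(256), np.int64(259)), (228, np.int64(257), np.int64(261)), (232, np.int64(257), np.int64(261)), (236, np.int64(258), np.int64(260))]
cols 295 [(212, np.int64(308), np.int64(311)), (216, np.int64(309), np.int64(313)), (220, np.int64(310), np.int64(312)), (224, np.int64(310), np.int64(313)), (228, np.int64(308), np.int64(313)), (232, np.int64(308), np.int64(312))]
[438.9 251.2 104.7] shift [47.2  1.2 -0.1] zhead 6.4 turn 0.0 (alt -180.0) j6 0.28 F [ 0.3  0.  -0.9] op 0.484 t 28.8
```

{"fn": "apply_moves", "kwargs": {"increments": [[0.52,0,0.5,1,0],[0.52,15,0,0,0],[0.52,15,0,0,0],[0.52,12,0,0,0],[0.52,5,0,0,0],[0.52,0,0,0,0],[0.52,0,0,0,0]]}}

```text
t: 29.5
eef_pos: [439.4, 252.4, 57.4]
tcp_rot: [0.141, 1.57, 0.254]
ft_force: [0.1, 0.8, -1.2]
opening: 0.481
```

{"fn": "apply_moves", "kwargs": {"increments": [[0.6,0,0,0,0],[0.8,0,0,0,0],[1,0,0,0,0],[1,0,0,0,0],[1,0,0,0,0],[1,0,0,0,0],[1,-10,0,0,0],[1,-25,0,0,0],[1,-25,0,0,0],[1,-30,0,0,0]]}}

```text
t: 30.5
eef_pos: [438.5, 252.0, 147.7]
tcp_rot: [-2.791, 1.569, -2.678]
ft_force: [0.3, 1.0, -3.6]
opening: 0.445
```

Run:
```python
from h import *
import pickle
c=wrist('w16.png');check(c,None);goto([*case(22,-22,6)[:2],62],6.4)
```

```text
blob [ 264  206   42   42 1291] [284.6 226.8] near-r [440.9 235.3   2. ] 220.3441960280851 far+r 212.6872755352462 xmid [442.6 217.3  17. ] tcp [440.2 252.8 152.4]
[440.2 252.8 152.4] shift [  90.1 -341.    37.8] zhead 6.5 turn 0.1 (alt -179.9) j6 0.28 F [2.5 0.9 1.8] op 0.436 t 30.6
```

{"fn": "apply_moves", "kwargs": {"increments": [[1,0,-20,4,0],[1,0,-38,4,0],[1,0,-38,4,0],[1,0,-38,4,0],[1,0,-38,4,0],[1,0,-38,4,0],[1,0,-38,4,0],[1,0,-38,4,0],[1,0,-35,3,0],[1,0,-20,3,0]]}}

```text
t: 31.55
eef_pos: [515.3, -84.6, 146.9]
tcp_rot: [-2.569, 1.57, -2.458]
ft_force: [0.1, -0.4, -2.6]
opening: 0.44
```

{"fn": "apply_moves", "kwargs": {"increments": [[1,0,0,0,0],[1,0,0,0,0]]}}

```text
t: 31.75
eef_pos: [514.8, -82.2, 146.8]
tcp_rot: [2.684, 1.57, 2.797]
ft_force: [0.4, 0.6, -2.8]
opening: 0.439
```

Run:
```python
from h import *
goto([*case(22,-22,6)[:2],62],6.4)
```

```text
[514.8 -82.2 146.8] shift [84.8  0.3  2. ] zhead 6.4 turn 0.0 (alt -180.0) j6 -0.40 F [ 0.4  0.6 -2.8] op 0.439 t 31.8
```

{"fn": "apply_moves", "kwargs": {"increments": [[1,20,0,2,0],[1,20,0,0,0],[1,20,0,0,0],[1,12,0,0,0],[1,8,0,0,0],[1,4,0,0,0],[1,1,0,0,0],[1,0,0,0,0]]}}

```text
t: 32.55
eef_pos: [517.5, -82.0, 62.4]
tcp_rot: [-0.484, 1.57, -0.371]
ft_force: [-0.2, -0.4, -3.3]
opening: 0.441
```

{"fn": "apply_moves", "kwargs": {"increments": [[0.54,0,0,0,0],[0.53,0,0,0,0],[0.52,0,0,0,0],[0.515,0,0,0,0],[0.515,0,0,0,0],[0.52,0,0,0,0],[0.52,-5,0,0,0],[0.52,-15,0,0,0],[0.52,-25,0,0,0],[0.53,-25,0,0,0]]}}

```text
t: 33.55
eef_pos: [517.1, -81.9, 133.0]
tcp_rot: [2.882, 1.57, 2.995]
ft_force: [0.1, -0.8, -1.4]
opening: 0.475
```

{"fn": "apply_moves", "kwargs": {"increments": [[0.53,-20,0,0,0],[0.53,-10,0,0,0],[0.53,0,0,0,0]]}}

```text
t: 33.85
eef_pos: [517.8, -82.1, 163.2]
tcp_rot: [-0.42, 1.568, -0.307]
ft_force: [-0.5, -0.5, -1.7]
opening: 0.471
```

Run:
```python
from h import *
c=wrist('w17.png');bays(c);jaws(c);goto([512.3,246.9,104],6.4)
```

```text
bay (-42, -22) [330 179  30  28 638] case xy -43.3 -20.7
bay (22, -22) [264 176  35  32 677] case xy 21.4 -21.4
cols 250 [(208, np.int64(257), np.int64(274)), (212, np.int64(255), np.int64(274)), (216, np.int64(258), np.int64(274)), (220, np.int64(258), np.int64(261)), (224, np.int64(257), np.int64(261)), (228, np.int64(257), np.int64(262)), (232, np.int64(259), np.int64(262)), (236, np.int64(260), np.int64(261))]
cols 295 [(208, np.int64(310), np.int64(313)), (212, np.int64(295), np.int64(321)), (216, np.int64(295), np.int64(321)), (220, np.int64(308), np.int64(311)), (224, np.int64(309), np.int64(312)), (228, np.int64(307), np.int64(312)), (232, np.int64(307), np.int64(311)), (236, np.int64(309), np.int64(312)), (240, np.int64(310), np.int64(312))]
[517.3 -82.  162.1] shift [ 58.  327.4  32.2] zhead 6.5 turn 0.1 (alt -179.9) j6 -0.40 F [ 0.4 -0.4 -1. ] op 0.469 t 33.9
```

Both 200 g weights are in. Next the 100 g.

{"fn": "apply_moves", "kwargs": {"increments": [[0.53,0,20,3,0],[0.53,0,40,4,0],[0.53,0,40,4,0],[0.53,0,40,4,0],[0.53,0,40,4,0],[0.53,0,40,4,0],[0.53,0,40,4,0],[0.53,10,38,3,0],[0.53,20,29,2,0],[0.53,25,0,0,0]]}}

```text
t: 34.9
eef_pos: [511.6, 249.6, 105.5]
tcp_rot: [1.069, 1.57, 1.185]
ft_force: [0.9, 0.3, -1.4]
opening: 0.469
```

{"fn": "apply_moves", "kwargs": {"increments": [[0.53,3,0,0,0],[0.53,0,0,0,0],[0.53,0,0,0,0]]}}

```text
t: 35.2
eef_pos: [512.6, 246.0, 104.5]
tcp_rot: [0.002, 1.57, 0.114]
ft_force: [0.2, 0.5, -1.4]
opening: 0.469
```

Run:
```python
from h import *
c=wrist('w18.png');check(c,None,12,22);weights(c);goto([512.3,246.9,57.4],6.4)
```

```text
blob [271 192  27  27 554] [283.8 205.2] near-r [512.  255.4   2. ] 243.36164243316603 far+r 248.05394502814997 xmid [512.3 247.   17. ] tcp [512.7 246.1 104.8]
[271 192  27  27 554] [283.8 205.2] [512.3 247.   17. ]
[197 289   9  43 189] [199.7 310.8] [438.  123.5  17. ]
[512.7 246.1 104.8] shift [47.4  0.9 -0.4] zhead 6.4 turn 0.0 (alt -180.0) j6 0.22 F [-0.3 -0.1 -1.2] op 0.473 t 35.2
```

{"fn": "apply_moves", "kwargs": {"increments": [[0.53,0,0.5,-0.4,0],[0.53,15,0,0,0],[0.53,15,0,0,0],[0.53,12,0,0,0],[0.53,5.4,0,0,0],[0.53,0,0,0,0],[0.53,0,0,0,0]]}}

```text
t: 35.95
eef_pos: [512.0, 247.0, 57.0]
tcp_rot: [0.009, 1.57, 0.122]
ft_force: [0.8, 0.3, -0.9]
opening: 0.474
```

{"fn": "apply_moves", "kwargs": {"increments": [[0.6,0,0,0,0],[0.8,0,0,0,0],[1,0,0,0,0],[1,0,0,0,0],[1,0,0,0,0],[1,0,0,0,0],[1,-10,0,0,0],[1,-25,0,0,0],[1,-25,0,0,0],[1,-30,0,0,0]]}}

```text
t: 36.95
eef_pos: [511.0, 246.7, 147.3]
tcp_rot: [-2.866, 1.569, -2.753]
ft_force: [0.8, 0.4, -1.9]
opening: 0.423
```

Run:
```python
from h import *
c=wrist('w19.png');check(c,None);goto([*case(-42,25,6)[:2],62],6.4)
```

```text
blob [269 207  33  35 820] [284.5 225.2] near-r [514.1 229.1   2. ] 214.13198489818072 far+r 214.32842935196672 xmid [514.9 213.9  17. ] tcp [513.  247.5 152.3]
[513.  247.5 152.3] shift [  90.1 -374.6   30. ] zhead 6.5 turn 0.1 (alt -179.9) j6 0.22 F [2.  0.9 3.4] op 0.420 t 37.0
```

{"fn": "apply_moves", "kwargs": {"increments": [[1,0,-24,3,0],[1,0,-42,3,0],[1,0,-42,3,0],[1,0,-42,3,0],[1,0,-42,3,0],[1,0,-42,3,0],[1,0,-42,3,0],[1,0,-42,3,0],[1,0,-36,3,0],[1,0,-20,3,0]]}}

```text
t: 38.0
eef_pos: [583.7, -123.8, 146.7]
tcp_rot: [-2.581, 1.57, -2.469]
ft_force: [0.4, 0.9, -1.4]
opening: 0.419
```

{"fn": "apply_moves", "kwargs": {"increments": [[1,0,0,0,0],[1,0,0,0,0]]}}

```text
t: 38.2
eef_pos: [583.4, -120.8, 146.5]
tcp_rot: [2.535, 1.57, 2.648]
ft_force: [0.3, -0.1, -1.7]
opening: 0.419
```

Run:
```python
from h import *
goto([*case(-42,25,6)[:2],62],6.4)
```

```text
[ 583.4 -120.8  146.5] shift [84.5 -0.6  2.1] zhead 6.5 turn 0.1 (alt -179.9) j6 -0.43 F [ 0.3 -0.1 -1.7] op 0.419 t 38.2
```

{"fn": "apply_moves", "kwargs": {"increments": [[1,20,0,2,0],[1,20,0,0,0],[1,20,0,0,0],[1,12,0,0,0],[1,8,0,0,0],[1,4,0,0,0],[1,0.6,0,0,0],[1,0,0,0,0]]}}

```text
t: 39.0
eef_pos: [586.0, -121.1, 62.6]
tcp_rot: [-0.522, 1.57, -0.409]
ft_force: [0.8, -0.7, -1.9]
opening: 0.417
```

{"fn": "apply_moves", "kwargs": {"increments": [[0.56,0,0,0,0],[0.54,0,0,0,0],[0.53,0,0,0,0],[0.53,0,0,0,0],[0.53,0,0,0,0],[0.53,0,0,0,0],[0.53,-5,0,0,0],[0.53,-15,0,0,0],[0.53,-25,0,0,0],[0.53,-25,0,0,0]]}}

```text
t: 40.0
eef_pos: [585.6, -121.0, 132.9]
tcp_rot: [2.858, 1.57, 2.971]
ft_force: [0.4, -0.6, -1.2]
opening: 0.469
```

{"fn": "apply_moves", "kwargs": {"increments": [[0.53,-20,0,0,0],[0.53,-10,0,0,0],[0.53,0,0,0,0]]}}

```text
t: 40.3
eef_pos: [586.2, -121.2, 163.3]
tcp_rot: [-0.465, 1.568, -0.352]
ft_force: [-0.0, -0.3, -1.3]
opening: 0.474
```

Run:
```python
from h import *
c=wrist('w20.png');bays(c);jaws(c);goto([431.5,158.6,104],6.4)
```

```text
bay (-42, -22) [271 133  29  30 665] case xy -43.2 -21.0
bay (22, -22) [208 134  30  29 664] case xy 21.1 -21.3
bay (-42, 25) [273 179  23  24 413] case xy -42.8 24.1
cols 250 [(208, np.int64(253), np.int64(255)), (212, np.int64(253), np.int64(263)), (216, np.int64(257), np.int64(263)), (220, np.int64(258), np.int64(260)), (224, np.int64(257), np.int64(260)), (228, np.int64(257), np.int64(262)), (232, np.int64(259), np.int64(262)), (236, np.int64(250), np.int64(272)), (240, np.int64(250), np.int64(274))]
cols 295 [(212, np.int64(306), np.int64(311)), (216, np.int64(306), np.int64(311)), (220, np.int64(308), np.int64(311)), (224, np.int64(308), np.int64(312)), (228, np.int64(307), np.int64(312)), (232, np.int64(307), np.int64(311)), (236, np.int64(295), np.int64(320)), (240, np.int64(296), np.int64(320))]
[ 585.7 -121.   162.1] shift [  57.9  295.3 -121.7] zhead 6.5 turn 0.1 (alt -179.9) j6 -0.43 F [-0.   0.4 -1.2] op 0.470 t 40.4
```

{"fn": "apply_moves", "kwargs": {"increments": [[0.53,0,22,-10,0],[0.53,0,37,-15,0],[0.53,0,37,-15,0],[0.53,0,37,-15,0],[0.53,0,37,-15,0],[0.53,0,37,-15,0],[0.53,0,37,-15,0],[0.53,10,33,-14,0],[0.53,20,18,-8,0],[0.53,28,0,0,0]]}}

```text
t: 41.35
eef_pos: [429.9, 160.1, 103.3]
tcp_rot: [0.258, 1.57, 0.373]
ft_force: [1.2, 0.5, -1.2]
opening: 0.47
```

{"fn": "apply_moves", "kwargs": {"increments": [[0.53,0,0,0,0],[0.53,0,0,0,0],[0.53,0,0,0,0]]}}

```text
t: 41.65
eef_pos: [431.8, 158.0, 104.6]
tcp_rot: [-0.064, 1.57, 0.048]
ft_force: [-0.6, -0.0, -0.2]
opening: 0.466
```

Run:
```python
from h import *
c=wrist('w21.png');check(c,None,9.5,18);weights(c);goto([431.5,158.6,57.2],6.4)
```

```text
blob [273 195  21  21 334] [282.7 205.3] near-r [430.6 164.4   2. ] 154.9076559412602 far+r 158.87949105217734 xmid [430.6 158.9  17. ] tcp [431.9 158.  104.8]
[273 195  21  21 334] [282.7 205.3] [430.6 158.9  17. ]
[431.9 158.  104.8] shift [47.6  0.6 -0.3] zhead 6.4 turn 0.0 (alt -180.0) j6 0.09 F [ 0.4 -0.2 -1. ] op 0.470 t 41.7
```

{"fn": "apply_moves", "kwargs": {"increments": [[0.53,0,0,-1,0],[0.53,15,0,0,0],[0.53,15,0,0,0],[0.53,12,0,0,0],[0.53,5.4,0,0,0],[0.53,0,0,0,0],[0.53,0,0,0,0]]}}

```text
t: 42.4
eef_pos: [430.5, 158.2, 57.1]
tcp_rot: [-0.074, 1.57, 0.039]
ft_force: [0.7, -0.1, -1.0]
opening: 0.469
```

{"fn": "apply_moves", "kwargs": {"increments": [[0.6,0,0,0,0],[0.8,0,0,0,0],[1,0,0,0,0],[1,0,0,0,0],[1,0,0,0,0],[1,0,0,0,0],[1,-10,0,0,0],[1,-25,0,0,0],[1,-25,0,0,0],[1,-30,0,0,0]]}}

```text
t: 43.4
eef_pos: [429.6, 158.0, 147.6]
tcp_rot: [-2.985, 1.569, -2.872]
ft_force: [-0.3, -0.1, -1.9]
opening: 0.407
```

Run:
```python
from h import *
c=wrist('w22.png');check(c,None);goto([*case(22,25,6)[:2],62],6.4)
```

```text
blob [272 212  26  25 499] [284.3 224.2] near-r [432.8 134.8   2. ] 119.81665972241089 far+r 131.0406356172508 xmid [433.  126.2  17. ] tcp [431.4 158.5 151.9]
[431.4 158.5 151.9] shift [  90.  -295.3   57.1] zhead 6.5 turn 0.1 (alt -179.9) j6 0.10 F [1.  1.2 3.4] op 0.402 t 43.5
```

{"fn": "apply_moves", "kwargs": {"increments": [[1,0,-20,4,0],[1,0,-36,7,0],[1,0,-36,7,0],[1,0,-36,7,0],[1,0,-36,7,0],[1,0,-36,7,0],[1,0,-36,7,0],[1,0,-36,7,0],[1,0,-23,4,0],[1,0,0,1,0]]}}

```text
t: 44.45
eef_pos: [521.6, -130.8, 146.7]
tcp_rot: [-1.306, 1.57, -1.195]
ft_force: [-0.2, -0.1, -1.7]
opening: 0.403
```

{"fn": "apply_moves", "kwargs": {"increments": [[1,0,0,0,0],[1,0,0,0,0]]}}

```text
t: 44.65
eef_pos: [520.7, -127.5, 146.7]
tcp_rot: [2.68, 1.57, 2.794]
ft_force: [0.5, 0.1, -1.9]
opening: 0.407
```

Run:
```python
from h import *
goto([*case(22,25,6)[:2],62],6.4)
```

```text
[ 520.7 -127.5  146.7] shift [84.7 -1.   1.2] zhead 6.5 turn 0.1 (alt -179.9) j6 -0.48 F [ 0.5  0.1 -1.9] op 0.407 t 44.6
```

{"fn": "apply_moves", "kwargs": {"increments": [[1,20,0,1,0],[1,20,0,0,0],[1,20,0,0,0],[1,12,0,0,0],[1,8,0,0,0],[1,4,0,0,0],[1,0.6,0,0,0],[1,0,0,0,0]]}}

```text
t: 45.45
eef_pos: [522.4, -128.3, 62.5]
tcp_rot: [-0.557, 1.57, -0.444]
ft_force: [0.6, -0.4, -2.1]
opening: 0.407
```

{"fn": "apply_moves", "kwargs": {"increments": [[0.58,0,0,0,0],[0.55,0,0,0,0],[0.54,0,0,0,0],[0.53,0,0,0,0],[0.53,0,0,0,0],[0.53,0,0,0,0],[0.53,-5,0,0,0],[0.53,-15,0,0,0],[0.53,-25,0,0,0],[0.53,-25,0,0,0]]}}

```text
t: 46.45
eef_pos: [521.9, -128.2, 133.0]
tcp_rot: [2.8, 1.57, 2.913]
ft_force: [-0.1, 0.2, 0.7]
opening: 0.47
```

{"fn": "apply_moves", "kwargs": {"increments": [[0.53,-30,0,0,0],[0.53,-35,0,0,0],[0.53,-35,0,0,0],[0.53,-5,0,0,0],[0.53,0,0,0,0]]}}

```text
t: 46.95
eef_pos: [522.3, -128.3, 237.9]
tcp_rot: [-0.522, 1.569, -0.409]
ft_force: [0.2, -0.3, -1.3]
opening: 0.471
```

Run:
```python
from h import *
import pickle
c=wrist('w23.png');pickle.dump(c,open('w23.pkl','wb'));bays(c);jaws(c);goto([665.2,74.6,230],-68.1)
```

```text
bay (-42, -22) [324 131  25  23 450] case xy -43.1 -21.1
bay (22, -22) [273 129  24  24 448] case xy 21.1 -21.4
bay (-42, 25) [325 169  19  18 265] case xy -42.1 24.6
bay (22, 25) [278 170  14  15 166] case xy 21.4 24.4
cols 250 [(212, np.int64(253), np.int64(271)), (216, np.int64(257), np.int64(269)), (220, np.int64(250), np.int64(274)), (224, np.int64(250), np.int64(274)), (228, np.int64(250), np.int64(274)), (232, np.int64(250), np.int64(272)), (236, np.int64(250), np.int64(274)), (240, np.int64(250), np.int64(274))]
cols 295 [(212, np.int64(295), np.int64(321)), (216, np.int64(295), np.int64(321)), (220, np.int64(295), np.int64(321)), (224, np.int64(295), np.int64(321)), (228, np.int64(295), np.int64(321)), (232, np.int64(295), np.int64(321)), (236, np.int64(295), np.int64(321)), (240, np.int64(295), np.int64(321))]
[ 521.8 -128.1  236.6] shift [  6.6 185.3 165.4] zhead 6.5 turn 74.6 (alt -105.4) j6 -0.48 F [-0.1 -0.8 -1.2] op 0.470 t 47.0
```

{"fn": "apply_moves", "kwargs": {"increments": [[0.53,0,25,22,0],[0.53,0,32,28,0],[0.53,0,32,29,0],[0.53,0,32,29,0],[0.53,0,32,29,0],[0.53,0,32,28,0],[0.53,0,0,0,8.2],[0.53,0,0,0,8.3],[0.53,0,0,0,8.3],[0.53,0,0,0,8.3]]}}

```text
t: 48.0
eef_pos: [664.6, 74.3, 234.5]
tcp_rot: [-2.629, 1.567, -3.1]
ft_force: [-0.3, -0.2, -1.4]
opening: 0.474
```

{"fn": "apply_moves", "kwargs": {"increments": [[0.53,0,0,0,8.3],[0.53,0,0,0,8.3],[0.53,0,0,0,8.3],[0.53,0,0,0,8.3],[0.53,0,0,0,8.3],[0.53,0,0,0,0],[0.53,0,0,0,0]]}}

```text
t: 48.7
eef_pos: [664.9, 74.2, 235.6]
tcp_rot: [-1.913, 1.569, -3.097]
ft_force: [-0.6, -0.3, -0.3]
opening: 0.469
```

Run:
```python
from h import *
import pickle
goto([665.2,74.6,66.0],-68.1)
c=wrist('w24.png');pickle.dump(c,open('w24.pkl','wb'));d=pickle.load(open('w10.pkl','rb'))
for k in(d,c):
    g=cv2.cvtColor(k['pixels'],cv2.COLOR_RGB2GRAY)
    print('bar',[(r,int(np.where(g[r,270:300]>222)[0].min())+270,int(np.where(g[r,270:300]>222)[0].max())+270) for r in (150,170,190,210,225,230) if (g[r,270:300]>222).any()])
    print('ball',[(r,int((g[r,270:300]<80).sum())) for r in range(226,250,3)])
    for r in(218,224,230):
        print(r,[int(x) for x in np.where(g[r,240:325]<90)[0]+240])
```

```text
[664.9  74.2 235.6] shift [ 1.696e+02  8.000e-01 -1.000e-01] zhead -67.9 turn 0.2 (alt -179.8) j6 1.20 F [-0.6 -0.3 -0.3] op 0.469 t 48.7
bar [(150, 281, 287), (170, 281, 287), (190, 282, 287), (210, 282, 288), (225, 282, 288), (230, 283, 288)]
ball [(226, 0), (229, 0), (232, 0), (235, 12), (238, 11), (241, 11), (244, 8), (247, 0)]
218 [243, 258, 259, 260, 261, 262, 263, 264, 271, 306, 307, 308, 309, 310, 311, 317, 318]
224 [257, 258, 259, 260, 261, 262, 263, 264, 265, 266, 267, 268, 269, 307, 308, 309, 310, 311, 312, 318, 320, 321, 322, 323]
230 [258, 259, 260, 261, 262, 263, 264, 276, 278, 280, 306, 307, 308, 309, 310, 311, 312, 322, 323, 324]
bar [(150, 282, 288), (170, 282, 288), (190, 282, 288), (210, 283, 288), (225, 283, 288)]
ball [(226, 0), (229, 2), (232, 13), (235, 10), (238, 11), (241, 0), (244, 0), (247, 0)]
218 [258, 259, 260, 261, 262, 263, 277, 306, 307, 308, 309, 310, 311]
224 [257, 258, 259, 260, 261, 262, 264, 265, 266, 274, 275, 276, 277, 307, 308, 309, 310, 311, 312, 319, 320, 321, 322]
230 [258, 259, 260, 261, 262, 263, 264, 267, 268, 269, 270, 271, 272, 273, 274, 275, 276, 277, 278, 279, 280, 281, 282, 290, 291, 306, 307, 308, 309, 310, 311, 318, 319, 320, 321, 322, 323, 324]
```

{"fn": "apply_moves", "kwargs": {"increments": [[0.53,10,0.8,0,0.2],[0.53,20,0,0,0],[0.53,20,0,0,0],[0.53,20,0,0,0],[0.53,20,0,0,0],[0.53,20,0,0,0],[0.53,20,0,0,0],[0.53,15,0,0,0],[0.53,10,0,0,0],[0.53,0,0,0,0]]}}

```text
t: 49.75
eef_pos: [665.4, 74.4, 80.5]
tcp_rot: [-1.896, 1.569, -3.088]
ft_force: [-0.1, 0.4, -0.5]
opening: 0.471
```

{"fn": "apply_moves", "kwargs": {"increments": [[0.53,6,0,0,0],[0.53,5,0,0,0],[0.53,3,0,0,0],[0.53,0,0,0,0],[0.53,0,0,0,0]]}}

```text
t: 50.25
eef_pos: [666.1, 74.5, 68.2]
tcp_rot: [0.876, 1.57, -0.316]
ft_force: [-0.2, 0.4, -0.8]
opening: 0.471
```

{"fn": "apply_moves", "kwargs": {"increments": [[0.53,1.5,0,0,0],[0.53,0,0,0,0],[0.53,0,0,0,0]]}}

```text
t: 50.55
eef_pos: [666.0, 74.4, 66.6]
tcp_rot: [0.779, 1.571, -0.413]
ft_force: [-0.4, -0.9, 0.0]
opening: 0.469
```

{"fn": "apply_moves", "kwargs": {"increments": [[0.52,0.5,0,0,0],[0.51,0,0,0,0],[0.5,0,0,0,0],[0.45,0,0,0,0],[0.3,0,0,0,0],[0,0,0,0,0],[0,0,0,0,0],[0,0,0,0,0],[0,0,0,0,0],[0,0,0,0,0]]}}

```text
t: 51.55
eef_pos: [666.0, 74.5, 66.0]
tcp_rot: [-0.105, 1.571, -1.298]
ft_force: [0.6, -0.2, 0.3]
opening: 0.977
```

{"fn": "apply_moves", "kwargs": {"increments": [[0,0,0,0,0],[0,0,0,0,0],[0,-15,0,0,0],[0,-30,0,0,0],[0,-40,0,0,0],[0,-40,0,0,0],[0,-40,0,0,0],[0,-19,0,0,0],[0,0,0,0,0],[0,0,0,0,0]]}}

```text
t: 52.55
eef_pos: [665.7, 74.5, 250.3]
tcp_rot: [0.948, 1.57, -0.244]
ft_force: [-0.3, -0.6, -0.1]
opening: 1.001
```

Run:
```python
from h import *
import pickle
c=wrist('w25.png');pickle.dump(c,open('w25.pkl','wb'));goto([659.8,69.6,250.8],-68.1)
g=cv2.cvtColor(c['pixels'],cv2.COLOR_RGB2GRAY)
for r in range(174,228,3):print(r,' '.join('%3d'%x for x in g[r,256:312:2]))
print('bow target px',proj(c,[664.57,74.32,147]),'ball',proj(c,[637.1,63,140.5]))
```

```text
[665.4  74.5 249.3] shift [-1.5 -7.   2.4] zhead -68.3 turn -0.2 (alt 179.8) j6 1.21 F [ 0.   0.9 -0.2] op 0.997 t 52.6
174 158 196 197 198 185 114  79 172 197 197 198 197 183 231 233 235 212 199 199 201 200 198 144 100 131 200 201 198
177 149 195 196 196 185 111 107 195 195 195 195 195 181 229 233 235 215 198 200 199 199 201 178  95 136 200 200 199
180 145 198 198 199 167 104  98 158 196 195 196 197 179 228 233 236 216 200 198 198 202 199  90 107 102 149 200 201
183 152 196 197 199  74  86 100 136 195 194 193 196 173 229 233 235 220 196 201 200 200 201 116 106  79  73 200 201
186 145 195 199 197  87  83 139 198 196 194 197 196 173 228 233 234 229 197 196 195 198 197 198 135  79  78 194 199
189 145 194 198 197  86 104 116 175 194 197 199 197 174 228 233 234 229 197 197 199 198 195 164 137 131  84 195 200
192 126 192 197 200  90 128 143 142 119 113 126 200 172 226 232 234 224 201 202 143 114 138 188 191 135  84 202 201
195 118 194 199 199  96 112 145 144 145 192 198 178 156 151 156 164 174 182 183 222 226 190 191 191 139  83 198 199
198  93 195 199 196 102  97 144 146 146 219 222 231 
[... 556 characters left out ...]
 92  95  93  94  93  90  95 213 233 232 231  96  96  93  96 111 112  97  95  96  87  82
216  91  90  88  89  92  91  94  98  98 100  94  86  96 206 233 232 232 102  98  98  99  99  96  95  97  93  91  85
219  98  98 101  98  90  83  90  84  87  89  91  92  92 198 233 232 233 121 105  99  98  94 100 100  95  95  90  85
222 106 102  98  98  93  87  90  95 101  88  85  87  94 193 232 232 233 108  96  94  93  97  96  96  97  99  93  88
225  96  92 100  97  95  97  97  95  88  84  86  89  84 179 231 228 230  75  94  92  96 100  98  96  97 104 104  96
bow target px (np.float64(285.50922641895795), np.float64(202.51916592138576)) ball (np.float64(285.83739214506863), np.float64(230.00926223782716))
```

{"fn": "apply_moves", "kwargs": {"increments": [[0,0,-35,8,0],[0,0,-40,10,0],[0,0,-40,10,0],[0,0,-40,10,0],[0,0,-40,10,0],[0,0,-40,9,0],[0,0,-40,9,0],[0,0,-36,9,0],[0,0,-10,2,0],[0,0,0,0,-8.3]]}}

```text
t: 53.6
eef_pos: [394.9, -116.2, 249.5]
tcp_rot: [-2.442, 1.57, 2.793]
ft_force: [0.4, -0.2, -0.0]
opening: 0.998
```

{"fn": "apply_moves", "kwargs": {"increments": [[0,0,0,0,-8.3],[0,0,0,0,-8.3],[0,0,0,0,-8.3],[0,0,0,0,-8.3],[0,0,0,0,-8.3],[0,0,0,0,-8.3],[0,0,0,0,-8.3],[0,0,0,0,-8.2],[0,0,0,0,0]]}}

```text
t: 54.5
eef_pos: [396.2, -115.3, 249.3]
tcp_rot: [2.571, 1.569, 2.682]
ft_force: [-0.3, -0.1, 0.4]
opening: 0.999
```

Run:
```python
from h import *
goto([394,-117,52],6.4)
c=wrist('w26.png');g=cv2.cvtColor(c['pixels'],cv2.COLOR_RGB2HSV).astype(int)
print('pull exp',np.round(proj(c,[362,-118,81])),'TCP',np.round(proj(c,[394,-117,81])))
u,v=map(int,proj(c,[362,-118,81]))
for r in range(v-24,v+25,6):print(r,g[r,u-26:u+27:2,2].tolist())
```

```text
[ 396.2 -115.3  249.3] shift [197.3  -1.6  -2.1] zhead 6.4 turn 0.0 (alt -180.0) j6 -0.56 F [-0.3 -0.1  0.4] op 0.999 t 54.5
pull exp [254. 185.] TCP [282. 187.]
161 [99, 94, 93, 92, 97, 220, 221, 212, 210, 212, 206, 111, 86, 84, 84, 95, 210, 210, 210, 209, 212, 210, 210, 209, 209, 208, 208]
167 [90, 89, 93, 98, 100, 223, 223, 223, 222, 223, 146, 149, 202, 173, 140, 106, 207, 223, 222, 223, 223, 223, 222, 222, 222, 223, 222]
173 [96, 96, 92, 92, 96, 223, 223, 225, 225, 225, 152, 150, 150, 151, 142, 107, 209, 224, 223, 224, 222, 223, 223, 223, 224, 225, 226]
179 [102, 99, 107, 101, 98, 222, 222, 224, 225, 225, 178, 151, 154, 153, 142, 111, 197, 224, 225, 225, 225, 225, 225, 224, 225, 225, 225]
185 [102, 98, 98, 94, 100, 201, 222, 216, 216, 216, 169, 151, 154, 152, 144, 111, 199, 225, 225, 225, 226, 226, 225, 225, 225, 225, 225]
191 [107, 105, 107, 104, 94, 183, 223, 225, 224, 224, 205, 151, 155, 152, 146, 112, 197, 222, 223, 223, 222, 222, 222, 222, 222, 222, 222]
197 [114, 101, 102, 102, 97, 163, 224, 212, 211, 211, 184, 151, 152, 153, 145, 114, 178, 207, 210, 209, 210, 209, 209, 209, 212, 217, 220]
203 [113, 111, 104, 109, 107, 158, 224, 230, 231, 230, 210, 151, 227, 241, 146, 117, 199, 230, 230, 229, 229, 229, 229, 229, 229, 228, 227]
209 [105, 107, 100, 100, 101, 152, 224, 214, 213, 213, 213, 185, 176, 175, 177, 190, 216, 215, 215, 215, 216, 215, 215, 215, 216, 216, 216]
```

{"fn": "apply_moves", "kwargs": {"increments": [[0,10,-1,-4,0],[0,35,0,0,0],[0,35,0,0,0],[0,35,0,0,0],[0,35,0,0,0],[0,25,0,0,0],[0,10,0,0,0],[0,0,0,0,0],[0,0,0,0,0]]}}

```text
t: 55.45
eef_pos: [392.5, -117.2, 65.5]
tcp_rot: [-0.741, 1.57, -0.633]
ft_force: [0.1, 0.2, 0.0]
opening: 1.0
```

{"fn": "apply_moves", "kwargs": {"increments": [[0,6,0,0,0],[0,5,0,0,0],[0,0,0,0,0],[0,0,0,0,0]]}}

```text
t: 55.85
eef_pos: [392.3, -117.1, 54.1]
tcp_rot: [-1.031, 1.571, -0.921]
ft_force: [0.1, -0.5, -0.2]
opening: 0.997
```

{"fn": "apply_moves", "kwargs": {"increments": [[0,2,0,4,0],[0,0,0,5,0],[0,0,0,5,0],[0,0,0,5,0],[0,0,0,5,0]]}}

```text
t: 56.35
eef_pos: [415.6, -114.4, 51.9]
tcp_rot: [2.944, 1.568, 3.055]
ft_force: [-5.4, -5.6, 1.0]
opening: 1.001
```

{"fn": "apply_moves", "kwargs": {"increments": [[0,0,0,8,0],[0,0,0,8,0],[0,0,0,8,0],[0,0,0,8,0],[0,0,0,8,0],[0,0,0,8,0],[0,0,0,8,0],[0,0,0,8,0],[0,0,0,8,0]]}}

```text
t: 57.25
eef_pos: [487.1, -106.7, 51.9]
tcp_rot: [3.073, 1.568, -3.1]
ft_force: [-6.7, -5.6, 3.4]
opening: 1.002
```

{"fn": "apply_moves", "kwargs": {"increments": [[0,0,0,6,0],[0,0,0,6,0],[0,0,0,6,0],[0,0,0,5,0],[0,0,0,0,0]]}}

```text
t: 57.75
eef_pos: [510.7, -104.0, 51.9]
tcp_rot: [3.113, 1.57, -3.06]
ft_force: [-2.3, -0.9, 1.4]
opening: 1.0
```

{"fn": "apply_moves", "kwargs": {"increments": [[0,0,0,5,0],[0,0,0,5,0],[0,0,0,3,0]]}}

```text
t: 58.05
eef_pos: [522.9, -102.6, 51.9]
tcp_rot: [3.03, 1.568, 3.14]
ft_force: [-5.6, -4.8, 2.8]
opening: 0.999
```

{"fn": "apply_moves", "kwargs": {"increments": [[0,0,0,3,0],[0,0,0,3,0]]}}

```text
t: 58.25
eef_pos: [529.4, -102.0, 51.9]
tcp_rot: [-3.122, 1.57, -3.013]
ft_force: [-0.8, -0.3, -0.6]
opening: 1.001
```

{"fn": "apply_moves", "kwargs": {"increments": [[0,0,0,2,0],[0,0,0,2,0]]}}

```text
t: 58.45
eef_pos: [529.8, -101.5, 51.4]
tcp_rot: [2.967, 1.562, 3.078]
ft_force: [-24.4, -11.5, 9.8]
opening: 1.002
```

{"fn": "apply_moves", "kwargs": {"increments": [[0,0,0,-6,0],[0,0,0,-6,0],[0,-30,0,0,0],[0,-40,0,0,0],[0,-40,0,0,0],[0,-40,0,0,0],[0,-40,0,0,0],[0,0,-30,-20,0],[0,0,0,0,0],[0,0,0,0,0]]}}

```text
t: 59.45
eef_pos: [504.8, -135.1, 242.2]
tcp_rot: [-0.119, 1.57, -0.01]
ft_force: [0.2, 0.1, 0.2]
opening: 0.998
```

Run:
```python
from h import *
goto([394,-117,52],6.4)
c=wrist('w27.png');s=shot('scene','s27.png')
g=cv2.cvtColor(c['pixels'],cv2.COLOR_RGB2HSV).astype(int)
u,v=map(int,proj(c,case(51,0,81)));m=np.zeros(g.shape[:2],np.uint8);m[v-35:v+36,u-35:u+36]=g[v-35:v+36,u-35:u+36,2]<165
n,l,st,ce=cv2.connectedComponentsWithStats(m);i=1+np.argmax(st[1:,4]);X=onz(c,*ce[i],81);d=X[:2]-C0
print(st[i],X.round(1),'case',(d@ex).round(1),(d@ey).round(1),'(shut: 51)')
i=cv2.resize(s['pixels'][150:330,170:370][:,:,::-1],None,fx=1.9,fy=1.9,interpolation=2)
w=cv2.resize(c['pixels'][40:300,130:480][:,:,::-1],(400,297))
cv2.imwrite('pics/m27.png',np.hstack([w,i[:297]]))
```

```text
[ 504.8 -135.1  242.2] shift [ 190.1   30.  -108.4] zhead 6.2 turn -0.2 (alt 179.8) j6 -0.50 F [0.2 0.1 0.2] op 0.998 t 59.5
[238 125  18  71 864] [ 457.8 -109.7   81. ] case 83.7 -0.6 (shut: 51)
```

View pics/m27.png

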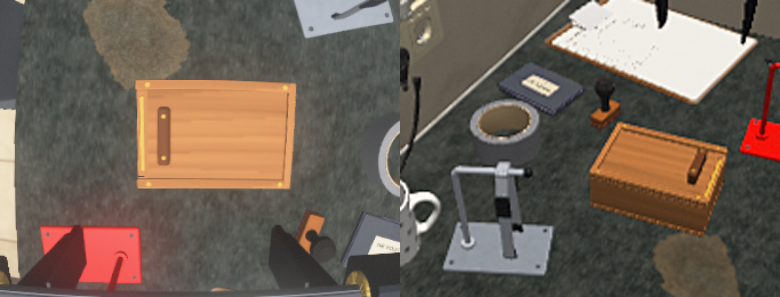

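Run:
```python
from h import *
c=wrist();g=cv2.cvtColor(c['pixels'],cv2.COLOR_RGB2HSV).astype(int)
x=np.array([np.where((g[r,258:300,2]<165)&(g[r,258:300,0]<15))[0].mean()+258 for r in range(150,168)])
X=onz(c,x.mean(),158.5,81);d=(X[:2]-C0)@ex;p,R,s=pose()
print('pull case x',d.round(1),s['qvel'].round(4),s['ft_force'].round(1))
if abs(d-51)<4: print(env.job_done())
```

```text
pull case x 51.6 [ 0.0037  0.0053 -0.0004 -0.0029  0.0006 -0.0039] [0.3 0.5 0.2]
the job is handed in; nothing more can be done
None
```

The job is done and handed in, at about 60 s of robot time. I slid the lid open to its stop and stood all four weights in their bays using only the tongs. The 200 g weights are in the wider bays; the 100 g and 50 g are in the narrower ones. I then hung the tongs back on the grey hanger and pushed the lid shut past its catch.

**Last checks:**
- **Weights:** seen from above just before hanging the tongs, each was within about 1.5 mm of its bay centre, with a round outline as expected for upright. I could not see them again once the lid was shut.
- **Lid:** it snapped home and then stopped hard. The pull batten measured 51.6 mm along the case, against 51 mm before opening, with about 2 mm camera uncertainty.
- **Tongs:** they hang on the bar within about 1 mm of where they hung at the start.
- **Robot:** it is clear of everything, with force readings near zero.
- **Bystanders:** the tape roll and stamp look undisturbed in the last picture. I did not measure them or the pen.

**What disagreed:**
- **Gripper length:** the fingertips ended about 28 mm short of where the reported tool position and tip length put them. I found this when the first lid push missed, pressing the batten top with about 7 N, and I corrected every height for it.
- **Lid stop:** the wrist force reached about 55 N against the lid's open stop, within the 120 N limit.
- **Failed reading:** one automatic measurement of the lid picked up the background and read 84 mm. I discarded it and measured again.

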